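# Build a damper valve pack in the fixture and true it with a straightedge

### The job

Make up a damper valve pack: first lift the tall setting block out of the fixture's pocket and stand it upright in the open tray. Then stack in the pocket, in this order, the thick valve body, every thin spacer plate on the bench and last the top disc with its boss up, each flat and square with its round end between the angled rear posts and its straight edge at the open front. Finish by standing the angle straightedge on the bench with its upright face flush against the fixture's front face, roughly centred across the pocket, and leave the oil bottle, jar and other things on the bench where they are; parts may get knocked aside on the way and must then be put right.

Things in the scene. Friction and masses are not known exactly. Their poses are not given: they have to be found in the camera images.
- fixture: grey assembly fixture bolted to the bench: base plate 80 x 104 mm, 12 mm thick; two dark front pads and two dark rear posts at 45 degrees (they embrace a part's round end) rise 50 mm above it and flare outwards for about 8 mm more. Between them is the pocket, open at the front (-x). Origin under the pocket's centre at bench level, x from the open front to the rear, z up
- pocket (a point): centre of the pocket's floor, on the base plate (12 mm above the bench), axes as the fixture. A part rightly placed has its centre right above this point and its x axis along this x; play about 1.2 mm a side. The pocket's sides are open between pads and posts (x = -21 to +17 mm) so that fingers can hold a part by its parallel sides
- front (a point): middle of the fixture's flat upright front face, at bench level, 31 mm in front of (-x of) the pocket centre; the front pads' front ends lie in the same plane; axes as the fixture
- gauge_c (a point): tall steel setting block that stands in the pocket at the start; 61 x 50 mm outline: straight 50 mm front edge at its own -x, parallel sides at y = +25 and -25 mm (x = -30.5 to +5.5 mm), half-round rear end at +x; 60 mm tall, 0.35 kg; this point is its centre, half-way up
- tray: black open tray fixed to the bench, 130 (x) x 115 (y) mm outside, walls 4 mm thick and 28 mm high, floor 4 mm thick; origin at the centre of its underside
- body_c (a point): the thick valve body, an aluminium part with ports in its top; 61 x 50 mm outline: straight 50 mm front edge at its own -x, parallel sides at y = +25 and -25 mm (x = -30.5 to +5.5 mm), half-round rear end at +x; 24 mm tall, 0.17 kg; lies flat on the bench; this point is its centre, half-way up (12 mm above its underside)
- disc_c (a point): the top disc, an aluminium plate; 61 x 50 mm outline: straight 50 mm front edge at its own -x, parallel sides at y = +25 and -25 mm (x = -30.5 to +5.5 mm), half-round rear end at +x; the plate is 10 mm thick and carries a round boss 24 mm across and 14 mm high in the middle of its top (24 mm in all), 0.09 kg; lies boss up; this point is the centre of the plate, 5 mm above its underside
- edge_grip (a point): angle straightedge on the bench, 0.4 kg: foot 62 (x) x 170 (y) x 6 mm, upright wall 6 mm thick, 62 mm high along its +x side, whose outer +x face is the working face, and a central gusset 12 mm thick (y), up to 52 mm, to hold it by. This point is on the gusset, 34 mm above the bench, 33 mm behind (-x of) the working face, mid-length; x points to the working face, y along the straightedge
- spacer1_c (a point): spacer plate 1, thin steel plate with a dark round centre; 61 x 50 mm outline: straight 50 mm front edge at its own -x, parallel sides at y = +25 and -25 mm (x = -30.5 to +5.5 mm), half-round rear end at +x; 6 mm thick, 0.07 kg; lies flat; this point is its centre, 3 mm above its underside. Two to four such spacers are present (None at the start: absent)
- spacer2_c (a point): spacer plate 2, thin steel plate with a dark round centre; 61 x 50 mm outline: straight 50 mm front edge at its own -x, parallel sides at y = +25 and -25 mm (x = -30.5 to +5.5 mm), half-round rear end at +x; 6 mm thick, 0.07 kg; lies flat; this point is its centre, 3 mm above its underside. Two to four such spacers are present (None at the start: absent)
- spacer3_c (a point): spacer plate 3, thin steel plate with a dark round centre; 61 x 50 mm outline: straight 50 mm front edge at its own -x, parallel sides at y = +25 and -25 mm (x = -30.5 to +5.5 mm), half-round rear end at +x; 6 mm thick, 0.07 kg; lies flat; this point is its centre, 3 mm above its underside. Two to four such spacers are present (None at the start: absent)
- spacer4_c (a point): spacer plate 4, thin steel plate with a dark round centre; 61 x 50 mm outline: straight 50 mm front edge at its own -x, parallel sides at y = +25 and -25 mm (x = -30.5 to +5.5 mm), half-round rear end at +x; 6 mm thick, 0.07 kg; lies flat; this point is its centre, 3 mm above its underside. Two to four such spacers are present (None at the start: absent)
- oil_bottle: grey oil bottle, 64 mm across, 130 mm tall, a bystander; origin at the centre of its underside
- grease_jar: white jar, 70 mm across, 80 mm tall, a bystander; origin at the centre of its underside
- spool: white plastic spool, 56 mm across, 36 mm tall, a bystander; origin at the centre of its underside
- socket: small upright steel socket, 22 mm across, 30 mm tall, a bystander standing among the parts; origin at the centre of its underside
- nut_tin: small dark steel bowl, 72 mm across, 40 mm high, a bystander; origin at the centre of its underside
- driver: screwdriver lying flat, a bystander; about 200 mm long
Things that resemble listed ones, but are neither listed nor needed, are in the scene too. What is shaped like the part that bears spacer4_c but purple is not meant. What is shaped like the fixture but orange is not meant.

How it is judged:
By the outcome, as a careful person would: the job done as asked, in the order asked, and still so for the second after the job is handed in, with the robot touching nothing.
Of spacer1, spacer2, spacer3, spacer4 only 2 to 4 are there at a start; the rules pass over those that are not, and their reading is None.
At some moment in a run one of edge, disc, spacer1, spacer2, spacer3, spacer4 may be knocked a few centimetres aside while the robot is not near it.
It also fails if it takes over 210 s, if anything falls off the work surface, if the arm or the gripper's body presses on something with over 40 N, if the wrist force passes 120 N, or if a joint passes its speed limit or range.

### The arm

A 6-joint arm with a two-finger parallel gripper is mounted at the origin on the work surface. World frame = base frame: x ahead of the robot, y to its left, z up, the work surface at z = 0. Lengths are in m, angles in rad, forces in N, time in s.
With the tool pointing down it reaches from about 0.375 to 0.9 m from the base axis. Payload 3.1 kg.
Tool frame: the origin (TCP) lies at the very end of the fingers, on their centre line; the grasp point (between the pads) lies 19 mm behind it (hold_point_z is the distance from the TCP to the grasp point, in m); z points along the fingers, x is the direction in which the jaws open and shut, and the axes are right-handed (so a half turn about z gives the same grasp; the last joint's range is limited). The gripper opens to 87 mm and grips with 3 to 60 N. Pads are 19 mm wide; open, the fingers measure 117 mm over their backs; the gripper's body (75 mm by 190 mm) begins 51 mm behind the grasp point.
Start: joints at [1.022, 0.527, 1.433, -0, 1.181, -0.178], TCP at [0.226, 0.583, 0.223] pointing down, gripper open.
Joint ranges: [-3.08, 3.08], [-0.75, 2.2], [0.22, 2.44], [-1.43, 4.57], [0, 2.65], [-2.85, 2.85]. Speed limits (rad/s): [2.79, 2.79, 3.14, 3.14, 3.14, 3.14].

### API

Orientations are given as a unit quaternion [x, y, z, w].
In Python, from rig import * gives the robot as it stands.
- The arm moves only by the tool carry_out, never from a script. Its argument "deltas" is a list of rows, each a list of 7 numbers: the closure, from -1 (fully open) to 1 (shut), then the shift along the tool's x, y, z in units of 25 mm (1.0 is 25 mm), then the turn, a rotation vector about the tool's x, y, z in degrees. In form: [[jaw, x, y, z, rx, ry, rz], ...]. A call has 1 to 8 rows; each row is the pose to reach, as a shift and turn from the pose commanded when the call began, along the tool's axes at that moment; what a row does not reach only later rows make up. A row lasts 1/10 s, in which the tool goes at most 50 mm and 8.59 degrees, less where a joint would pass 70% of its speed; a pose out of reach is approached as far as the arm can. A call with a gripper value outside its range is refused whole. The fingers move at their own pace and stop on an object; "force" is the grip in N (left out, the last holds). Time passes only in rows, so rows that repeat a pose let the fingers close. It gives the time, the measured TCP pose, the force and the opening at its end, in the units of the state.
- get_obs(): the state, without advancing time (a new reading comes with each control period).
- camera(name): name is "scene" or "top"; returns (picture, depth): 384x512x3 uint8, red, green, blue; 384x512 float32, m along the optical axis (not along the pixel's ray), 0 where there is no reading.
- camera_info(name): a dict with "mtx" (3x3 intrinsics, pixels), "origin" and "rotation" of the camera in the world. Camera axes: x right, y down, z forward; pixel columns grow to the right and rows downward; lengths in m; the calibration is good to about 2 mm. A picture is of the moment at which its call begins. camera_info takes no time and is no camera call.
- hand_in(): hands the job in, once; it reports no verdict.
Trained networks look in the newest picture that a camera, given by its name, has taken for a name from the list of things; names that differ only in an ending like _2 or _b are one class to them, and where a whole thing is asked for, a point or a joint stands for the part that bears it (a point fixed in the world has none). Each returns a list of dicts, best first, with "score" (0 to 1); they miss things now and then, are a little off and sometimes report something else, mostly with a low value. They report only what shows in the picture. A call takes as long as a camera call. They do not tell look-alikes from the thing itself.
- spot_in(camera, target): "pixel" ([row, column] in pixels, amid what is visible of it).
The state is a dict: "time": time; "q": joint angles; "joint_velocities": joint speeds; "joint_torque": joint torques, N m; "position": TCP position; "tool_rot": TCP orientation; "ft_force": force on the tool from outside, world axes, zero at the start; "moment": the same for the moment, N m; "grip_width": finger opening in m.
Only numpy, scipy, OpenCV 4.12 (cv2) and the standard library are available. Lean on these libraries where they do the work, as an engineer would, in place of code of your own. Each camera call takes 0.05 s, during which the arm holds its last target.

## Working session

There is one attempt and no reset: what is moved stays moved. The work goes in short steps, Python scripts to look and compute and a tool call to move; the robot and the scene stay as the last step left them, time stands still between calls to the robot, and variables do not carry over. Pictures are saved under pics/ and viewed, and the job is handed in when it is done.

Besides the shell and the picture viewer there is one more tool, called after ">>>" as name([rows], argument=value, ...), one row to a line, values as JSON. carry_out: Moves the arm, as the interface text tells. Its arguments: {"type":"object","properties":{"deltas":{"type":"array"},"force":{"type":"number"}},"required":["deltas"]}

```bash
ls; mkdir -p pics
python3 - <<'E'
from rig import *
import cv2
for n in ("scene","top"):
    p,d=camera(n); cv2.imwrite(f"pics/{n}0.png",cv2.resize(p[:,:,::-1],(800,600),interpolation=cv2.INTER_CUBIC))
    i=camera_info(n); print(n,i)
print(get_obs())
E
```

```text
pics
scene {'mtx': array([[497.01085913,   0.        , 263.83586588],
       [  0.        , 497.01085913, 190.39257214],
       [  0.        ,   0.        ,   1.        ]]), 'origin': array([1.12737065, 0.62281521, 0.89556254]), 'rotation': array([ 0.33225817,  0.8560654 , -0.36685424, -0.14891106])}
top {'mtx': array([[412.16620525,   0.        , 251.37304734],
       [  0.        , 412.16620525, 192.62770401],
       [  0.        ,   0.        ,   1.        ]]), 'origin': array([0.46463081, 0.01253458, 0.9686227 ]), 'rotation': array([ 0.71438267, -0.69773363,  0.0426772 , -0.03168338])}
{'time': 0.1, 'q': array([ 1.02251878e+00,  5.28365932e-01,  1.43377360e+00,  8.60538823e-06,
        1.18143068e+00, -1.78525146e-01]), 'joint_velocities': array([ 1.20208083e-03, -1.47067653e-03, -5.23003763e-03,  3.44595860e-04,
        5.43509075e-05,  1.04247457e-03]), 'joint_torque': array([-5.22192186e-04, -4.40986776e+01, -1.77150840e+01,  6.34365133e-02,
        5.33846312e-02, -6.44284455e-05]), 'position': array([0.22549667, 0.58218747, 0.22167415]), 'tool_rot': array([ 8.25041303e-01,  5.65071562e-01, -9.03666530e-04,  4.01357253e-04]), 'ft_force': array([0.5398661 , 0.0859503 , 0.25799516]), 'moment': array([0.00769843, 0.06335881, 0.00960001]), 'grip_width': 0.08675090912525146}
```

View pics/top0.png

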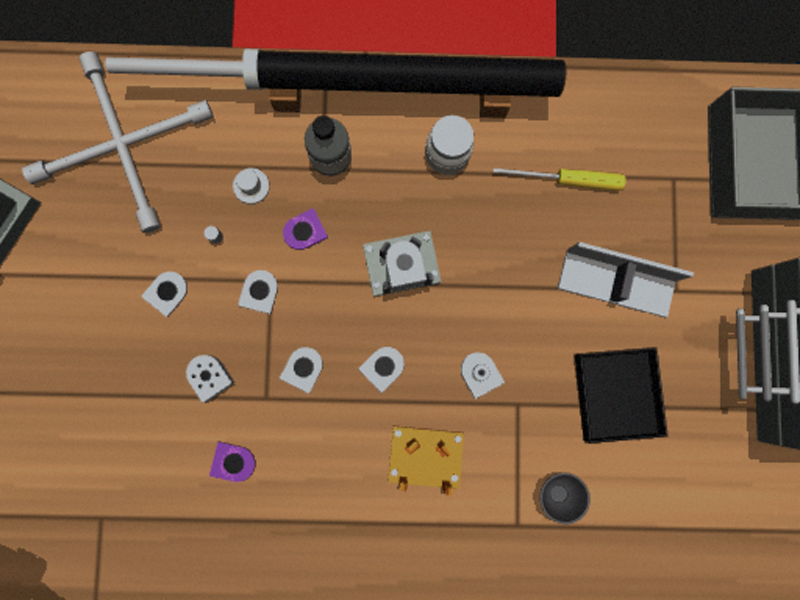

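View pics/scene0.png

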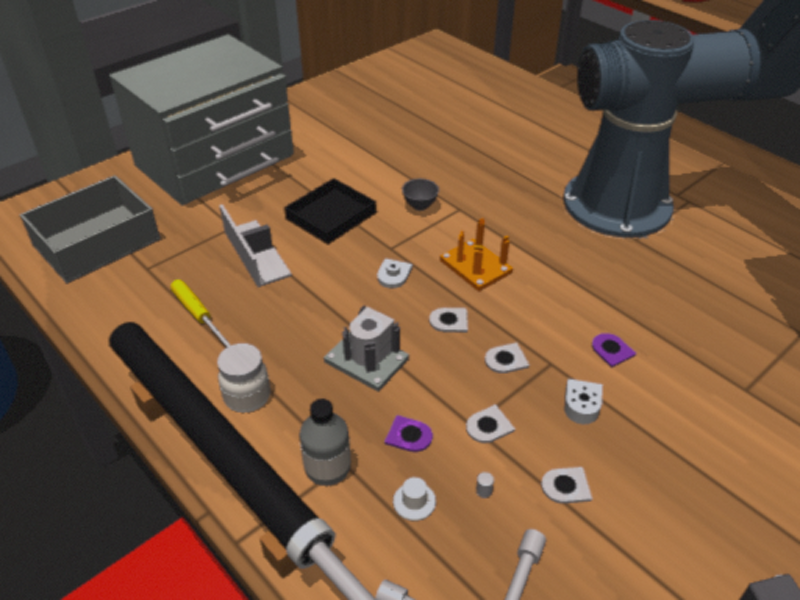

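The top view shows these, in 800x600 pixels (column, row):
- Four grey spacers at (167,290), (258,290), (303,368) and (383,367).
- Body at (207,377), disc at (481,373), tray at (620,394), straightedge at (625,280).
- Grey fixture with the gauge at (402,262).
- Look-alikes: purple plates at (305,230) and (233,462), orange fixture at (427,458), and the white spool at (250,185), which could pass for the disc. I won't use any of these.

Next I'll run the networks, then fit outlines.

```bash
cat > h.py <<'E'
from rig import *
import numpy as np, cv2
from scipy.spatial.transform import Rotation as R
from scipy.optimize import least_squares
def cam(n):
    p,d=camera(n); i=camera_info(n); return p,d,i
def proj(P,i):
    r=R.from_quat(i["rotation"]).as_matrix(); c=(np.atleast_2d(P)-i["origin"])@r
    k=i["mtx"]; return np.stack([k[0,0]*c[:,0]/c[:,2]+k[0,2],k[1,1]*c[:,1]/c[:,2]+k[1,2]],1) # col,row
def onplane(uv,z,i):
    uv=np.atleast_2d(uv).astype(float); k=i["mtx"]; r=R.from_quat(i["rotation"]).as_matrix()
    d=np.stack([(uv[:,0]-k[0,2])/k[0,0],(uv[:,1]-k[1,2])/k[1,1],np.ones(len(uv))],1)@r.T
    o=i["origin"]; return o+d*((z-o[2])/d[:,2])[:,None]
def cloud(d,i):
    v,u=np.mgrid[:d.shape[0],:d.shape[1]]; k=i["mtx"]; r=R.from_quat(i["rotation"]).as_matrix()
    c=np.stack([(u-k[0,2])/k[0,0]*d,(v-k[1,2])/k[1,1]*d,d],-1); return c@r.T+i["origin"]
a=np.linspace(-np.pi/2,np.pi/2,25)
DPTS=np.concatenate([[[-.0305,-.025]],np.stack([.0055+.025*np.cos(a),.025*np.sin(a)],1),[[-.0305,.025]]])
def render(pts,pose,z,i,box,S=8):
    c,s=np.cos(pose[2]),np.sin(pose[2]); W=pts@np.array([[c,s],[-s,c]])+pose[:2]
    uv=proj(np.c_[W,np.full(len(W),z)],i); u0,v0,w,h=box
    q=((uv-[u0,v0]+.5)*S*16-8).round().astype(np.int32)
    m=np.zeros((h*S,w*S),np.uint8); cv2.fillPoly(m,[q],255,shift=4)
    return cv2.resize(m,(w,h),interpolation=cv2.INTER_AREA)/255.
def edgeimg(p): return p
def fitD(p,i,xy,z,pts=DPTS,half=22):
    """fit outline at height z: split gray image in+/out- ; maximise contrast via soft mask of low-saturation bright"""
    uv=proj([[xy[0],xy[1],z]],i)[0].round().astype(int); box=(uv[0]-half,uv[1]-half,2*half,2*half)
    c=p[box[1]:box[1]+2*half,box[0]:box[0]+2*half].astype(float)
    # project colour onto blue-minus-wood contrast
    f=c[...,2]*1.0   # blue: grey high, wood low
    best=None
    def sc(x):
        m=render(pts,x,z,i,box); 
        inner=cv2.erode(m,np.ones((3,3)))
        return m
    # robust: soft mask
    wood=np.median(f[f<90]) if (f<90).any() else 50
    part=np.percentile(f,93)
    g=np.clip((f-wood)/(part-wood),0,1)
    # fill dark centres
    b=(g>.5).astype(np.uint8); cn,_=cv2.findContours(b,cv2.RETR_EXTERNAL,cv2.CHAIN_APPROX_NONE)
    cc=[k for k in cn if cv2.contourArea(k)>100]
    k=min(cc,key=lambda k:abs(np.array(cv2.minEnclosingCircle(k)[0])-half).sum())
    fill=np.zeros_like(b); cv2.drawContours(fill,[k],-1,1,-1)
    er=cv2.erode(fill,np.ones((5,5),np.uint8)); g=np.where(er>0,1,g)
    g=np.where(cv2.dilate(fill,np.ones((5,5),np.uint8))>0,g,0)
    M=cv2.moments(g); u,v=M['m10']/M['m00']+box[0],M['m01']/M['m00']+box[1]
    x0=onplane([[u,v]],z,i)[0][:2]
    from scipy.optimize import minimize
    for t in np.arange(0,2*np.pi,np.pi/6):
        r=minimize(lambda x:((render(pts,x*[.001,.001,.03],z,i,box)-g)**2).sum(),np.r_[x0*1000+[2.4*np.cos(t),2.4*np.sin(t)],t/.03],method='Nelder-Mead',options=dict(initial_simplex=None,maxiter=120,xatol=.05,fatol=.02)) if best is None or True else None
        if best is None or r.fun<best[0]: best=(r.fun,r.x*[.001,.001,.03])
    return best[1],best[0],g
E
python3 - <<'E'
from h import *
p,d,i=cam("top")
for n in ["fixture","gauge_c","body_c","disc_c","spacer1_c","edge_grip","tray","socket"]:
    print(n,[( [round(float(x)) for x in r["pixel"]],round(r["score"],2)) for r in spot_in("top",n)])
pts=dict(gauge=((258,168),.072),body=((133,241),.024),disc=((308,239),.010),s_a=((107,186),.006),s_b=((165,186),.006),s_c=((194,235),.006),s_d=((245,235),.006))
X=cloud(d,i)
for n,(uv,z) in pts.items():
    xy=onplane([uv],z,i)[0]
    f,e,g=fitD(p,i,xy,z)
    print(n,f.round(4)[:2],round(np.degrees(f[2])%360,1),round(e,2), "depthz",X[uv[1]-4:uv[1]+5,uv[0]-4:uv[0]+5,2].max().round(4), g.sum().round())
E
```

```text
fixture [([167, 243], 0.96), ([292, 274], 0.93), ([93, 210], 0.7)]
gauge_c [([168, 259], 0.79), ([235, 244], 0.2)]
body_c [([240, 130], 0.79)]
disc_c [([240, 305], 0.65), ([250, 395], 0.56), ([322, 364], 0.29)]
spacer1_c [([234, 243], 0.88)]
edge_grip [([178, 397], 0.6), ([93, 289], 0.57)]
tray [([251, 394], 0.83), ([241, 307], 0.67)]
socket [([149, 136], 0.48)]
gauge [ 0.6163 -0.0164] 192.8 507.02 depthz 0.077 1175.0
body [0.4504 0.2692] 36.1 1.65 depthz 0.0296 549.0
disc [ 0.4637 -0.1321] 30.2 1.8 depthz 0.0287 520.0
s_a [0.5745 0.3382] 322.8 1.41 depthz 0.0098 508.0
s_b [0.5793 0.2004] 346.9 2.0 depthz 0.0118 505.0
s_c [0.4652 0.1298] 334.6 1.19 depthz 0.0099 524.0
s_d [0.4696 0.0099] 315.9 0.96 depthz 0.0101 524.0
```

Run:
```python
from h import *
for n,(u,v) in dict(top=(257,168),scene=(236,218)).items():
    p,d,i=cam(n); c=p[v-34:v+34,u-40:u+40,::-1]
    cv2.imwrite(f"pics/fx_{n}.png",cv2.resize(c,(800,680),interpolation=cv2.INTER_CUBIC)[:600] if 0 else cv2.resize(c,(704,598),interpolation=cv2.INTER_CUBIC))
p,d,i=cam("top"); u,v=402,180; c=p[v-34:v+34,u-40:u+60,::-1]; cv2.imwrite("pics/edge_top.png",cv2.resize(c,(800,544),interpolation=cv2.INTER_CUBIC))
```

```text
(no output)
```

View pics/fx_top.png

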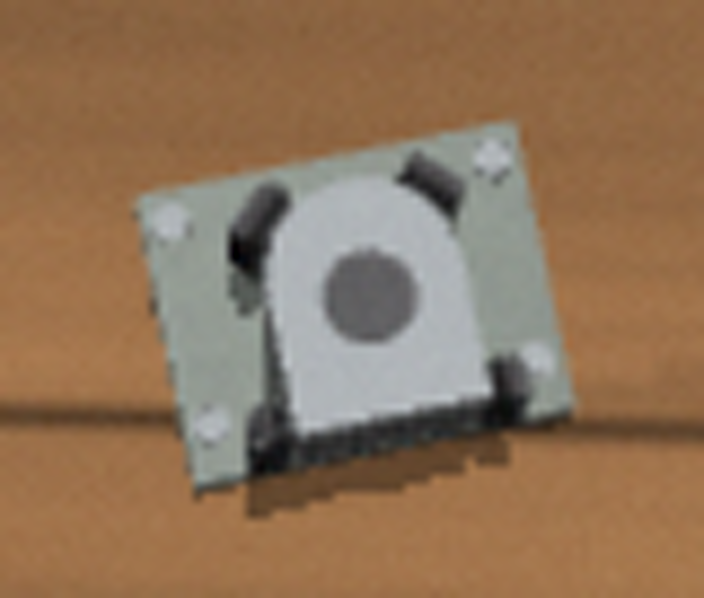

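View pics/fx_scene.png

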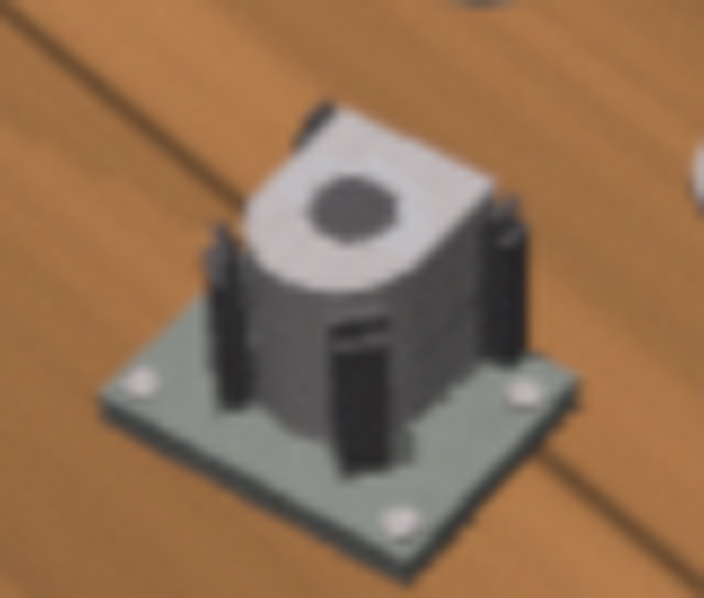

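View pics/edge_top.png

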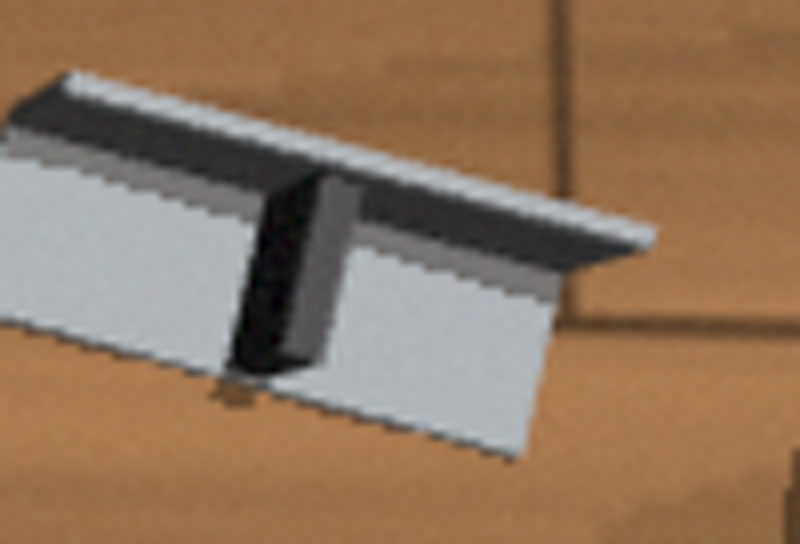

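```bash
cat >> h.py <<'E'
from scipy.optimize import minimize
def fitmask(g,box,i,z,pts,x0):
    r=min((minimize(lambda x:((render(pts,x*[.001,.001,.03],z,i,box)-g)**2).sum(),np.array([x0[0]*1e3+dx,x0[1]*1e3,x0[2]/.03]),method='Nelder-Mead',options=dict(maxiter=300,xatol=.02,fatol=.005)) for dx in (-2,0,2)),key=lambda r:r.fun)
    return r.x*[.001,.001,.03],r.fun
def crop(p,i,xyz,half):
    uv=proj([xyz],i)[0].round().astype(int); b=(uv[0]-half,uv[1]-half,2*half,2*half)
    return p[b[1]:b[1]+2*half,b[0]:b[0]+2*half].astype(float),b
RECT=np.array([[-.031,-.052],[.049,-.052],[.049,.052],[-.031,.052]])
def fitgauge(n,xy,z,th,lo=None):
    p,d,i=cam(n); c,b=crop(p,i,(xy[0],xy[1],z),24)
    f=c[...,2]; 
    m=(f>th).astype(np.uint8); k,_=cv2.findContours(m,cv2.RETR_EXTERNAL,cv2.CHAIN_APPROX_NONE); k=max(k,key=cv2.contourArea)
    fill=np.zeros_like(m); cv2.drawContours(fill,[k],-1,1,-1)
    fill=cv2.morphologyEx(fill,cv2.MORPH_OPEN,np.ones((5,5),np.uint8))
    return fill.astype(float),b,i,c
E
python3 - <<'E'
from h import *
for n,th in (("top",172),("scene",160)):
    g,b,i,c=fitgauge(n,(.62,-.015),.072,th)
    print(n,g.sum(),c[24,14],c[24,10])
    f,e=fitmask(g,b,i,.072,DPTS,(.62,-.015,np.radians(-345)))
    print(f.round(4),np.degrees(f[2]),e)
    m=render(DPTS,f,.072,i,b); v=np.hstack([c[...,::-1],np.dstack([g*255,m*255,m*0])]); cv2.imwrite(f"pics/g_{n}.png",cv2.resize(v,(800,400),interpolation=cv2.INTER_NEAREST))
p,d,i=cam("top"); c,b=crop(p,i,(.62,-.015,.012),40)
s=c.max(-1)-c.min(-1); m=(s<35).astype(np.uint8)
k,_=cv2.findContours(m,cv2.RETR_EXTERNAL,cv2.CHAIN_APPROX_NONE); k=max(k,key=cv2.contourArea); g=np.zeros_like(m); cv2.drawContours(g,[k],-1,1,-1); print(g.sum())
f,e=fitmask(g.astype(float),b,i,.012,RECT,(.62,-.015,np.radians(15))); print("base",f,np.degrees(f[2]),e)
v=np.hstack([c[...,::-1],np.dstack([g*255,render(RECT,f,.012,i,b)*255,g*0])]); cv2.imwrite("pics/g_base.png",cv2.resize(v,(800,400),interpolation=cv2.INTER_NEAREST))
E
```

```text
top 520.0 [174. 178. 182.] [49. 49. 49.]
[ 0.6159 -0.0151 -6.0873] -348.7752476011111 35.34677431757016
scene 328.0 [174. 162. 159.] [152. 107.  69.]
[ 0.6178 -0.0139 -6.055 ] -346.92443684773446 27.121584006151483
1524
base [ 0.61459112 -0.01466178  0.2229563 ] 12.774454853916001 20.26865051903114[ WARN:0@0.941] global loadsave.cpp:1063 imwrite_ Unsupported depth image for selected encoder is fallbacked to CV_8U.
```

Run:
```python
from h import *
for n,ths in (("top",(150,158,165)),("scene",(120,140,152))):
  for th in ths:
    g,b,i,c=fitgauge(n,(.62,-.015),.072,th)
    f,e=fitmask(g,b,i,.072,DPTS,(.62,-.015,np.radians(13)))
    print(n,th,g.sum(),render(DPTS,f,.072,i,b).sum(),f.round(4),np.degrees(f[2]),e)
    m=render(DPTS,f,.072,i,b); v=np.hstack([c[...,::-1],np.dstack([g*255,m*255,m*0])]).astype(np.uint8); cv2.imwrite(f"pics/g2_{n}_{th}.png",cv2.resize(v,(800,400),interpolation=cv2.INTER_NEAREST))
```

```text
top 150 552.0 569.364705882353 [ 0.6166 -0.0154  0.2265] 12.97813177293258 18.477816224529025
top 158 547.0 569.1450980392157 [ 0.6166 -0.0152  0.2341] 13.41060619055248 17.801476355247978
top 165 540.0 569.4313725490197 [ 0.6164 -0.0149  0.2304] 13.20000244578886 19.971626297577856
scene 120 364.0 368.1490196078431 [ 0.6174 -0.0136  0.2264] 12.972511775012867 12.745866974240675
scene 140 354.0 367.84705882352944 [ 0.6175 -0.013   0.2412] 13.821295721043285 11.412425990003843
scene 152 331.0 366.8235294117647 [ 0.6172 -0.0136  0.2577] 14.763343086534032 24.98455978469819
```

```bash
cat >> h.py <<'E'
def tgt(x,y,z,yaw):
    a=np.radians(yaw); X=np.array([np.cos(a),np.sin(a),0]); Z=np.array([0,0,-1.]); return np.array([x,y,z]),np.c_[X,np.cross(Z,X),Z]
def plan(*W):
    o=get_obs(); Rc=R.from_quat(o["tool_rot"]).as_matrix()
    print("t",round(o["time"],2),"pos",o["position"].round(4),"yaw",np.degrees(np.arctan2(Rc[1,0],Rc[0,0])).round(2),"w",o["grip_width"].round(4),"F",np.round(o["ft_force"],1))
    for w in W:
        p,Rt=tgt(*w); d=Rc.T@(p-o["position"])/.025; rv=np.degrees(R.from_matrix(Rc.T@Rt).as_rotvec()); print(np.round(d,2).tolist(),np.round(rv,1).tolist(), "n>=",int(np.ceil(max(np.linalg.norm(d)/2,np.linalg.norm(rv)/8.59))))
def off(c,th,dx=-.006):
    return c[0]+dx*np.cos(np.radians(th)),c[1]+dx*np.sin(np.radians(th))
E
python3 - <<'E'
from h import *
T=np.array([[-.065,-.0575],[.065,-.0575],[.065,.0575],[-.065,.0575]])
p,d,i=cam("top"); c0=onplane([[397,252]],.028,i)[0]; c,b=crop(p,i,c0,42)
m=(c.max(-1)<55).astype(np.uint8); k,_=cv2.findContours(m,cv2.RETR_EXTERNAL,cv2.CHAIN_APPROX_NONE); k=max(k,key=cv2.contourArea); g=np.zeros_like(m); cv2.drawContours(g,[k],-1,1,-1)
f,e=fitmask(g.astype(float),b,i,.028,T,(c0[0],c0[1],.08)); print(f,np.degrees(f[2]),e,g.sum())
g_=off((.617,-.0145),13); print(g_)
plan((*g_,.16,103),(*g_,.042,103))
E
```

```text
[ 0.4353631  -0.33418396  0.08252629] 4.728407972168472 161.26599000384465 3013
(np.float64(0.6111537796112886), np.float64(-0.015849706326063192))Traceback (most recent call last):
  File "<stdin>", line 7, in <module>
  File "h.py", line 74, in plan
    print("t",round(o["time"],2),"pos",o["position"].round(4),"yaw",np.degrees(np.arctan2(Rc[1,0],Rc[0,0])).round(2),"w",o["grip_width"].round(4),"F",np.round(o["ft_force"],1))
                                                                                                                         ^^^^^^^^^^^^^^^^^^^^^
AttributeError: 'float' object has no attribute 'round'
```

```bash
sed -i 's/o\["grip_width"\].round(4)/round(float(o["grip_width"]),4)/' h.py
python3 - <<'E'
from h import *
g_=off((.617,-.0145),13)
plan((*g_,.16,103),(*g_,.042,103))
E
```

```text
t 1.2 pos [0.2259 0.5827 0.2226] yaw 68.81 w 0.0868 F [-0.2 -0.6 -0.3]
[-16.76, 23.02, 2.5] [0.0, -0.0, -34.2] n>= 15
[-16.76, 23.02, 7.22] [0.0, -0.0, -34.2] n>= 15
```

>>> carry_out([
  [-1, -16.76, 23.02, 2.5, 0, 0, -34.2],
  [-1, -16.76, 23.02, 2.5, 0, 0, -34.2],
  [-1, -16.76, 23.02, 2.5, 0, 0, -34.2],
  [-1, -16.76, 23.02, 2.5, 0, 0, -34.2],
  [-1, -16.76, 23.02, 2.5, 0, 0, -34.2],
  [-1, -16.76, 23.02, 2.5, 0, 0, -34.2],
  [-1, -16.76, 23.02, 2.5, 0, 0, -34.2],
  [-1, -16.76, 23.02, 2.5, 0, 0, -34.2],
], force=30)

```text
time: 2.0
position: [0.4363, 0.2562, 0.1887]
tool_rot: [0.622, 0.783, 0.0, 0.0]
ft_force: [0.5, 0.6, -0.6]
grip_width: 0.0868
```

Run:
```python
from h import *
g_=off((.617,-.0145),13)
plan((*g_,.12,103),(*g_,.042,103))
```

```text
t 2.0 pos [0.4363 0.2562 0.1887] yaw 103.02 w 0.0868 F [ 0.5  0.6 -0.6]
[-12.18, 4.36, 2.75] [0.1, -0.0, 0.0] n>= 7
[-12.18, 4.36, 5.87] [0.1, -0.0, 0.0] n>= 8
```

>>> carry_out([
  [-1, -12.18, 4.36, 2, 0, 0, 0],
  [-1, -12.18, 4.36, 2, 0, 0, 0],
  [-1, -12.18, 4.36, 2, 0, 0, 0],
  [-1, -12.18, 4.36, 2, 0, 0, 0],
  [-1, -12.18, 4.36, 2, 0, 0, 0],
  [-1, -12.18, 4.36, 2, 0, 0, 0],
  [-1, -12.18, 4.36, 2, 0, 0, 0],
  [-1, -12.18, 4.36, 2, 0, 0, 0],
])

```text
time: 2.8
position: [0.6127, -0.0185, 0.1381]
tool_rot: [0.624, 0.781, 0.0, 0.001]
ft_force: [0.8, -0.2, -0.4]
grip_width: 0.0871
```

Run:
```python
from h import *
g_=off((.617,-.0145),13)
plan((*g_,.042,103))
p,d,i=cam("scene"); cv2.imwrite("pics/s1.png",p[110:310,120:360,::-1].repeat(3,0).repeat(3,1)[:600,:720])
```

```text
t 2.8 pos [ 0.6127 -0.0185  0.1381] yaw 102.75 w 0.0871 F [ 0.8 -0.2 -0.4]
[0.12, -0.05, 3.84] [0.1, 0.1, -0.2] n>= 2
```

View pics/s1.png

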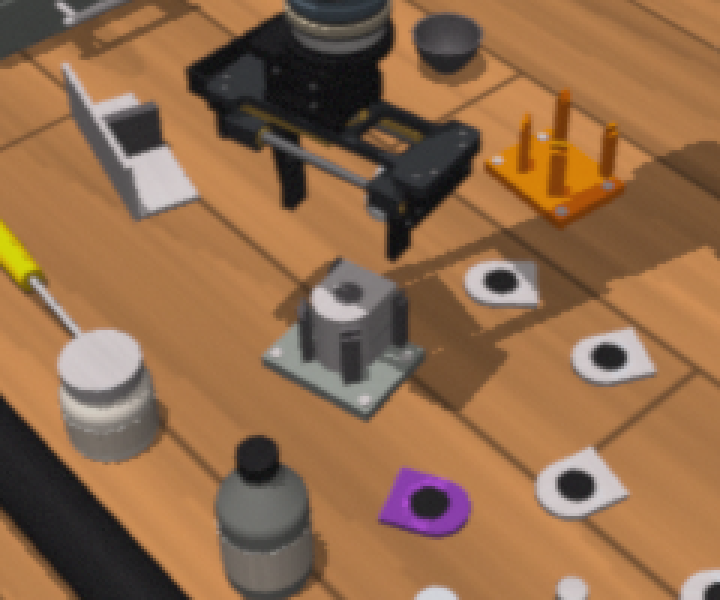

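>>> carry_out([
  [-1, 0, -0.05, 1, 0, 0, 0],
  [-1, 0, -0.05, 2, 0, 0, 0],
  [-1, 0, -0.05, 3, 0, 0, 0],
  [-1, 0, -0.05, 3.85, 0, 0, 0],
  [-1, 0, -0.05, 3.85, 0, 0, 0],
])

```text
time: 3.35
position: [0.6055, -0.0125, 0.0399]
tool_rot: [0.622, 0.783, -0.002, -0.003]
ft_force: [-0.4, 0.9, -0.8]
grip_width: 0.087
```

Run:
```python
from h import *
g_=off((.617,-.0145),13)
plan((*g_,.042,103))
```

```text
t 3.35 pos [ 0.6055 -0.0125  0.0399] yaw 103.1 w 0.087 F [-0.4  0.9 -0.8]
[-0.18, 0.19, -0.09] [-0.4, -0.2, 0.1] n>= 1
```

>>> carry_out([
  [-1, 0, 0, 0, 0, 0, 0],
  [-1, 0, 0, 0, 0, 0, 0],
])

```text
time: 3.55
position: [0.6096, -0.0141, 0.0438]
tool_rot: [0.622, 0.783, 0.001, 0.001]
ft_force: [0.1, -0.3, -0.2]
grip_width: 0.0869
```

Run:
```python
from h import *
g_=off((.617,-.0145),13)
plan((*g_,.042,103))
```

```text
t 3.55 pos [ 0.6096 -0.0141  0.0438] yaw 103.06 w 0.0869 F [ 0.1 -0.3 -0.2]
[-0.08, 0.04, 0.07] [0.1, 0.1, 0.1] n>= 1
```

>>> carry_out([
  [0.2, -0.07, 0.04, 0.07, 0, 0, 0],
  [1, -0.07, 0.04, 0.07, 0, 0, 0],
  [1, -0.07, 0.04, 0.07, 0, 0, 0],
  [1, -0.07, 0.04, 0.07, 0, 0, 0],
  [1, -0.07, 0.04, 0.07, 0, 0, 0],
  [1, -0.07, 0.04, 0.07, 0, 0, 0],
], force=30)

```text
time: 4.15
position: [0.6103, -0.0163, 0.0407]
tool_rot: [0.622, 0.783, -0.0, 0.0]
ft_force: [0.5, -0.2, 1.4]
grip_width: 0.0499
```

Run:
```python
from h import *
g_=off((.617,-.0145),13)
plan((*g_,.042,103))
```

```text
t 4.15 pos [ 0.6103 -0.0163  0.0407] yaw 103.02 w 0.0499 F [ 0.5 -0.2  1.4]
[0.01, 0.04, -0.05] [0.0, 0.0, 0.0] n>= 1
```

>>> carry_out([
  [1, 0, 0, -0.8, 0, 0, 0],
  [1, 0, 0, -1.8, 0, 0, 0],
  [1, 0, 0, -2.8, 0, 0, 0],
  [1, 0, 0, -3.6, 0, 0, 0],
  [1, 0, 0, -3.6, 0, 0, 0],
])

```text
time: 4.65
position: [0.6117, -0.0163, 0.1326]
tool_rot: [0.622, 0.783, 0.001, 0.002]
ft_force: [1.1, 0.1, -4.3]
grip_width: 0.0498
```

Run:
```python
from h import *
t=off((.437,-.333),5)
plan((*t,.13,95),(*t,.038,95))
p,d,i=cam("scene"); cv2.imwrite("pics/s2.png",p[110:310,120:360,::-1].repeat(3,0).repeat(3,1)[:600,:720])
```

```text
t 4.65 pos [ 0.6117 -0.0163  0.1326] yaw 103.01 w 0.0498 F [ 1.1  0.1 -4.3]
[-10.74, -9.9, 0.08] [0.2, 0.1, 8.0] n>= 8
[-10.73, -9.91, 3.76] [0.2, 0.1, 8.0] n>= 8
```

View pics/s2.png

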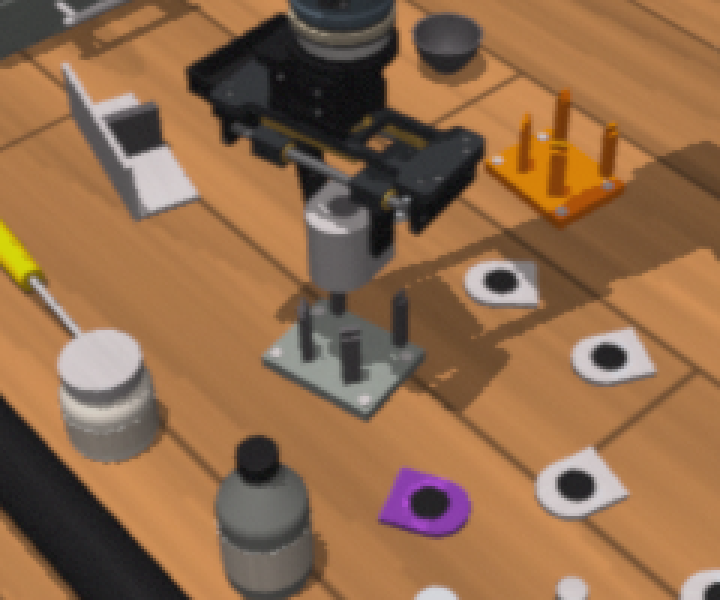

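The gauge is gripped upright and clear of the fixture. Next it goes to the tray.

>>> carry_out([
  [1, -10.7, -9.9, 0, 0, 0, 8],
  [1, -10.7, -9.9, 0, 0, 0, 8],
  [1, -10.7, -9.9, 0, 0, 0, 8],
  [1, -10.7, -9.9, 0, 0, 0, 8],
  [1, -10.7, -9.9, 0, 0, 0, 8],
  [1, -10.7, -9.9, 0, 0, 0, 8],
  [1, -10.7, -9.9, 0, 0, 0, 8],
  [1, -10.7, -9.9, 0, 0, 0, 8],
])

```text
time: 5.5
position: [0.4265, -0.3365, 0.1289]
tool_rot: [0.677, 0.736, -0.001, -0.001]
ft_force: [0.5, -0.0, -4.7]
grip_width: 0.0499
```

>>> carry_out([
  [1, 0, 0, 0, 0, 0, 0],
  [1, 0, 0, 1, 0, 0, 0],
  [1, 0, 0, 2, 0, 0, 0],
  [1, 0, 0, 2, 0, 0, 0],
  [1, 0, 0, 2, 0, 0, 0],
])

```text
time: 6.0
position: [0.4292, -0.3305, 0.0798]
tool_rot: [0.675, 0.738, 0.0, -0.002]
ft_force: [0.3, -0.3, -3.3]
grip_width: 0.0495
```

Run:
```python
from h import *
t=off((.437,-.333),5)
plan((*t,.036,95))
p,d,i=cam("top"); cv2.imwrite("pics/s3.png",p[150:330,320:512,::-1].repeat(3,0).repeat(3,1))
```

```text
t 6.0 pos [ 0.4292 -0.3305  0.0798] yaw 95.1 w 0.0495 F [ 0.3 -0.3 -3.3]
[-0.13, 0.06, 1.75] [-0.1, -0.2, 0.1] n>= 1
```

View pics/s3.png

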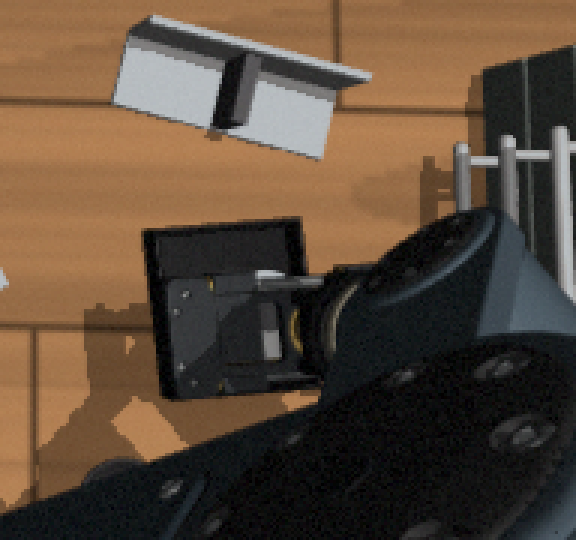

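>>> carry_out([
  [1, -0.1, 0.05, 0.7, 0, 0, 0],
  [1, -0.1, 0.05, 1.4, 0, 0, 0],
  [1, -0.1, 0.05, 1.65, 0, 0, 0],
  [1, -0.1, 0.05, 1.75, 0, 0, 0],
  [1, -0.1, 0.05, 1.82, 0, 0, 0],
  [1, -0.1, 0.05, 1.86, 0, 0, 0],
  [1, -0.1, 0.05, 1.86, 0, 0, 0],
])

```text
time: 6.75
position: [0.431, -0.3351, 0.0347]
tool_rot: [0.676, 0.737, -0.0, 0.001]
ft_force: [0.6, 1.1, -3.9]
grip_width: 0.0497
```

>>> carry_out([
  [1, 0, 0, 0.05, 0, 0, 0],
  [1, 0, 0, 0.07, 0, 0, 0],
  [-0.5, 0, 0, 0.06, 0, 0, 0],
  [-0.5, 0, 0, 0.03, 0, 0, 0],
  [-0.5, 0, 0, 0, 0, 0, 0],
  [-0.5, 0, 0, -1, 0, 0, 0],
  [-0.5, 0, 0, -2.5, 0, 0, 0],
  [-0.5, 0, 0, -3.6, 0, 0, 0],
])

```text
time: 7.55
position: [0.4311, -0.3352, 0.1259]
tool_rot: [0.676, 0.737, -0.0, 0.001]
ft_force: [0.4, -1.0, -0.2]
grip_width: 0.0654
```

Run:
```python
from h import *
b=off((.4504,.2692),36.1)
plan((.50,0,.13,110),(*b,.13,126.1),(*b,.05,126.1))
p,d,i=cam("scene"); cv2.imwrite("pics/s4.png",p[60:260,50:310,::-1].repeat(3,0).repeat(3,1))
```

```text
t 7.55 pos [ 0.4311 -0.3352  0.1259] yaw 95.01 w 0.0654 F [ 0.4 -1.  -0.2]
[13.12, 3.92, -0.18] [0.0, 0.1, -15.0] n>= 7
[23.89, 2.68, -0.19] [0.0, 0.1, -31.1] n>= 13
[23.9, 2.67, 3.01] [0.0, 0.1, -31.1] n>= 13
```

View pics/s4.png

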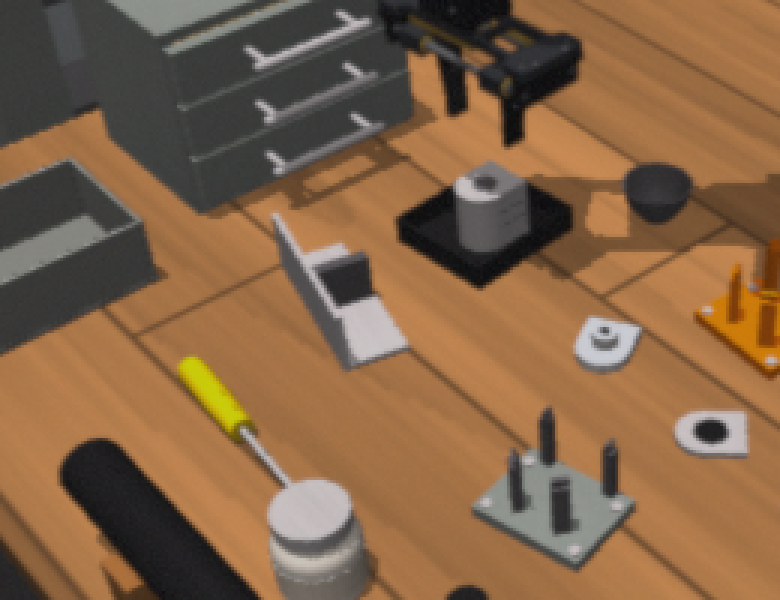

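Gauge stands upright in the tray. Next, the valve body.

>>> carry_out([
  [-0.7, 13.1, 3.9, -0.2, 0, 0, -15],
  [-0.7, 13.1, 3.9, -0.2, 0, 0, -15],
  [-0.7, 13.1, 3.9, -0.2, 0, 0, -15],
  [-0.7, 13.1, 3.9, -0.2, 0, 0, -15],
  [-0.7, 23.9, 2.7, -0.2, 0, 0, -31.1],
  [-0.7, 23.9, 2.7, -0.2, 0, 0, -31.1],
  [-0.7, 23.9, 2.7, -0.2, 0, 0, -31.1],
  [-0.7, 23.9, 2.7, -0.2, 0, 0, -31.1],
])

```text
time: 8.4
position: [0.4584, 0.0626, 0.1283]
tool_rot: [0.453, 0.891, 0.0, 0.0]
ft_force: [1.3, 0.0, -0.7]
grip_width: 0.0741
```

Run:
```python
from h import *
b=off((.4504,.2692),36.1)
plan((*b,.05,126.1))
```

```text
t 8.4 pos [0.4584 0.0626 0.1283] yaw 126.09 w 0.0741 F [ 1.3  0.  -0.7]
[6.87, 4.37, 3.13] [0.0, 0.0, -0.0] n>= 5
```

>>> carry_out([
  [-0.7, 6.9, 4.4, 0, 0, 0, 0],
  [-0.7, 6.9, 4.4, 0, 0, 0, 0],
  [-0.7, 6.9, 4.4, 1, 0, 0, 0],
  [-0.7, 6.9, 4.4, 2, 0, 0, 0],
  [-0.7, 6.9, 4.4, 3.1, 0, 0, 0],
  [-0.7, 6.9, 4.4, 3.1, 0, 0, 0],
  [-0.7, 6.9, 4.4, 3.1, 0, 0, 0],
])

```text
time: 9.1
position: [0.445, 0.2647, 0.0501]
tool_rot: [0.453, 0.892, -0.001, -0.001]
ft_force: [0.1, -0.5, 1.1]
grip_width: 0.0737
```

Run:
```python
from h import *
b=off((.4504,.2692),36.1)
plan((*b,.006,126.1))
```

```text
t 9.1 pos [0.445  0.2647 0.0501] yaw 126.17 w 0.0737 F [ 0.1 -0.5  1.1]
[0.02, 0.04, 1.76] [-0.1, -0.0, 0.1] n>= 1
```

>>> carry_out([
  [-0.7, 0, 0.04, 0.9, 0, 0, 0],
  [-0.7, 0, 0.04, 1.6, 0, 0, 0],
  [-0.7, 0, 0.04, 1.75, 0, 0, 0],
  [0.5, 0, 0.04, 1.75, 0, 0, 0],
  [1, 0, 0.04, 1.75, 0, 0, 0],
  [1, 0, 0.04, 1.75, 0, 0, 0],
  [1, 0, 0.04, 1.75, 0, 0, 0],
], force=25)

```text
time: 9.8
position: [0.4471, 0.2656, 0.0077]
tool_rot: [0.453, 0.891, 0.001, 0.001]
ft_force: [-0.8, 1.3, 3.9]
grip_width: 0.0497
```

Run:
```python
from h import *
b=off((.4504,.2692),36.1)
plan((*b,.006,126.1))
p,d,i=cam("scene"); cv2.imwrite("pics/s5.png",p[200:360,280:460,::-1].repeat(3,0).repeat(3,1))
```

```text
t 9.8 pos [0.4471 0.2656 0.0077] yaw 126.1 w 0.0497 F [-0.8  1.3  3.9]
[0.04, -0.05, 0.07] [0.1, 0.0, -0.0] n>= 1
```

View pics/s5.png

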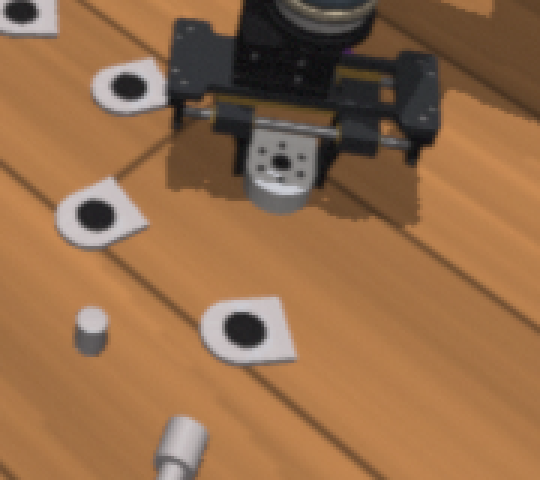

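>>> carry_out([
  [1, 0, 0, -1, 0, 0, 0],
  [1, 0, 0, -2.5, 0, 0, 0],
  [1, 0, 0, -4, 0, 0, 0],
  [1, 0, 0, -4.2, 0, 0, 0],
])

```text
time: 10.25
position: [0.4489, 0.2665, 0.1156]
tool_rot: [0.453, 0.892, 0.003, 0.003]
ft_force: [0.6, -0.3, -2.4]
grip_width: 0.0502
```

```bash
cat >> h.py <<'E'
PK=(.6168,-.0148); FY=13.0
def place(c,th,tcp):
    "dx of tcp in part frame"
    t=np.radians(th); return (tcp[0]-c[0])*np.cos(t)+(tcp[1]-c[1])*np.sin(t)
E
python3 - <<'E'
from h import *
t=off(PK,13,-.0048); print(t)
plan((*t,.115,103),(*t,.10,103))
E
```

```text
(np.float64(0.6121230236890309), np.float64(-0.01587976506085055))
t 10.25 pos [0.4489 0.2665 0.1156] yaw 126.14 w 0.0502 F [ 0.6 -0.3 -2.4]
[-12.97, -1.39, 0.04] [0.5, 0.0, 23.1] n>= 7
[-12.97, -1.39, 0.64] [0.5, 0.0, 23.1] n>= 7
```

>>> carry_out([
  [1, -13, -1.4, 0, 0, 0, 23.1],
  [1, -13, -1.4, 0, 0, 0, 23.1],
  [1, -13, -1.4, 0, 0, 0, 23.1],
  [1, -13, -1.4, 0, 0, 0, 23.1],
  [1, -13, -1.4, 0, 0, 0, 23.1],
  [1, -13, -1.4, 0, 0, 0, 23.1],
  [1, -13, -1.4, 0, 0, 0, 23.1],
  [1, -13, -1.4, 0, 0, 0, 23.1],
])

```text
time: 11.05
position: [0.612, -0.022, 0.1107]
tool_rot: [0.624, 0.781, 0.0, 0.001]
ft_force: [0.5, 0.5, -1.6]
grip_width: 0.0501
```

>>> carry_out([
  [1, 0, 0, 0.3, 0, 0, 0],
  [1, 0, 0, 0.3, 0, 0, 0],
  [1, 0, 0, 0.3, 0, 0, 0],
  [1, 0, 0, 0.3, 0, 0, 0],
])

```text
time: 11.45
position: [0.6091, -0.0164, 0.1041]
tool_rot: [0.622, 0.783, -0.0, -0.0]
ft_force: [-1.4, -0.5, -1.6]
grip_width: 0.0499
```

Run:
```python
from h import *
t=off(PK,13,-.0048)
plan((*t,.0197,103))
for n,(u,v) in dict(top=(257,165),scene=(236,208)).items():
    p,d,i=cam(n); cv2.imwrite(f"pics/b_{n}.png",cv2.resize(p[v-34:v+34,u-40:u+40,::-1],(704,598),interpolation=cv2.INTER_CUBIC))
```

```text
t 11.45 pos [ 0.6091 -0.0164  0.1041] yaw 103.11 w 0.0499 F [-1.4 -0.5 -1.6]
[-0.01, 0.13, 3.38] [-0.0, -0.0, 0.1] n>= 2
```

View pics/b_scene.png

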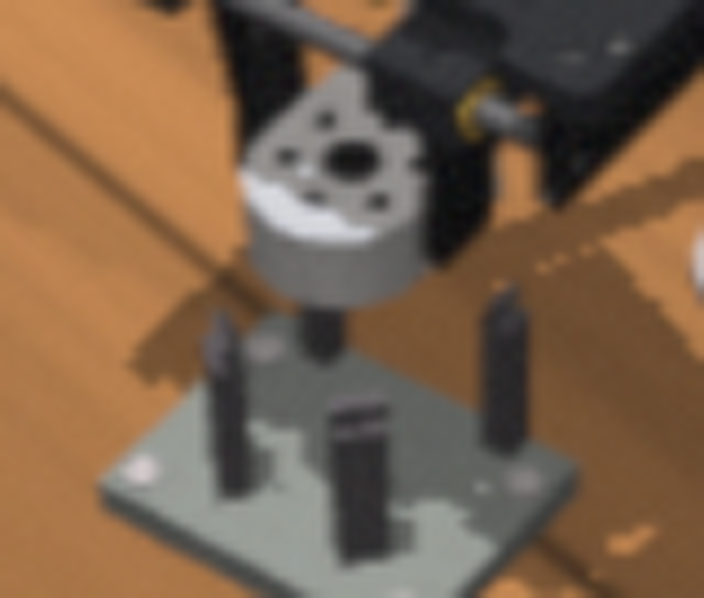

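View pics/b_top.png

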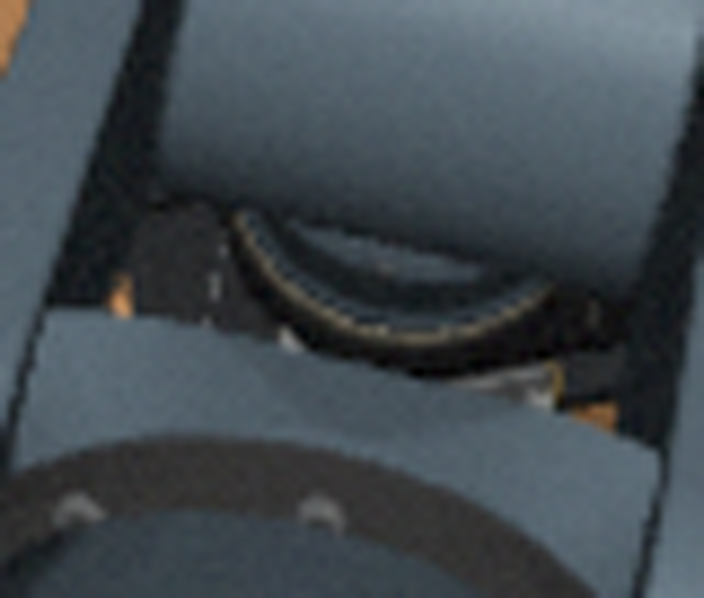

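>>> carry_out([
  [1, 0, 0.1, 0.6, 0, 0, 0],
  [1, 0, 0.1, 0.6, 0, 0, 0],
  [1, 0, 0.1, 0.6, 0, 0, 0],
])

```text
time: 11.85
position: [0.6116, -0.0169, 0.0884]
tool_rot: [0.622, 0.783, -0.0, -0.001]
ft_force: [-0.7, -0.4, -2.1]
grip_width: 0.0496
```

Run:
```python
from h import *
t=off(PK,13,-.0048)
plan((*t,.0197,103))
```

```text
t 11.85 pos [ 0.6116 -0.0169  0.0884] yaw 103.02 w 0.0496 F [-0.7 -0.4 -2.1]
[0.03, 0.03, 2.75] [-0.1, -0.0, 0.0] n>= 2
```

>>> carry_out([
  [1, 0.03, 0.03, 0.3, 0, 0, 0],
  [1, 0.03, 0.03, 0.6, 0, 0, 0],
  [1, 0.03, 0.03, 0.9, 0, 0, 0],
  [1, 0.03, 0.03, 1.1, 0, 0, 0],
  [1, 0.03, 0.03, 1.1, 0, 0, 0],
])

```text
time: 12.35
position: [0.6119, -0.0161, 0.0606]
tool_rot: [0.622, 0.783, -0.001, -0.001]
ft_force: [-0.7, -1.2, -2.1]
grip_width: 0.0497
```

Run:
```python
from h import *
t=off(PK,13,-.0048)
plan((*t,.0197,103))
```

```text
t 12.35 pos [ 0.6119 -0.0161  0.0606] yaw 103.01 w 0.0497 F [-0.7 -1.2 -2.1]
[0.01, 0.01, 1.64] [-0.1, -0.1, 0.0] n>= 1
```

Bottom is at about 53 mm, inside the posts, with no contact force. Continuing down.

>>> carry_out([
  [1, 0, 0, 0.4, 0, 0, 0],
  [1, 0, 0, 0.8, 0, 0, 0],
  [1, 0, 0, 1.2, 0, 0, 0],
  [1, 0, 0, 1.45, 0, 0, 0],
  [1, 0, 0, 1.6, 0, 0, 0],
  [1, 0, 0, 1.66, 0, 0, 0],
  [1, 0, 0, 1.66, 0, 0, 0],
])

```text
time: 13.05
position: [0.6129, -0.0163, 0.0203]
tool_rot: [0.622, 0.783, 0.0, 0.0]
ft_force: [-0.2, 0.0, -1.6]
grip_width: 0.0501
```

>>> carry_out([
  [1, 0, 0, 0.05, 0, 0, 0],
  [1, 0, 0, 0.05, 0, 0, 0],
  [-0.5, 0, 0, 0.03, 0, 0, 0],
  [-0.5, 0, 0, 0, 0, 0, 0],
  [-0.5, 0, 0, 0, 0, 0, 0],
  [-0.5, 0, 0, -1.2, 0, 0, 0],
  [-0.5, 0, 0, -3, 0, 0, 0],
  [-0.5, 0, 0, -4, 0, 0, 0],
])

```text
time: 13.85
position: [0.6143, -0.0165, 0.1231]
tool_rot: [0.622, 0.783, 0.001, 0.002]
ft_force: [0.4, 0.8, -0.7]
grip_width: 0.0654
```

Run:
```python
from h import *
s=(.4696,.0099); b=off(s,-44.1)
plan((*b,.10,45.9),(*b,.05,45.9))
for n,(u,v) in dict(scene=(236,208)).items():
    p,d,i=cam(n); cv2.imwrite(f"pics/b2_{n}.png",cv2.resize(p[v-34:v+34,u-40:u+40,::-1],(704,598),interpolation=cv2.INTER_CUBIC))
```

```text
t 13.85 pos [ 0.6143 -0.0165  0.1231] yaw 103.01 w 0.0654 F [ 0.4  0.8 -0.7]
[2.54, -5.53, 0.9] [0.2, -0.0, 57.1] n>= 7
[2.54, -5.54, 2.9] [0.2, -0.0, 57.1] n>= 7
```

View pics/b2_scene.png

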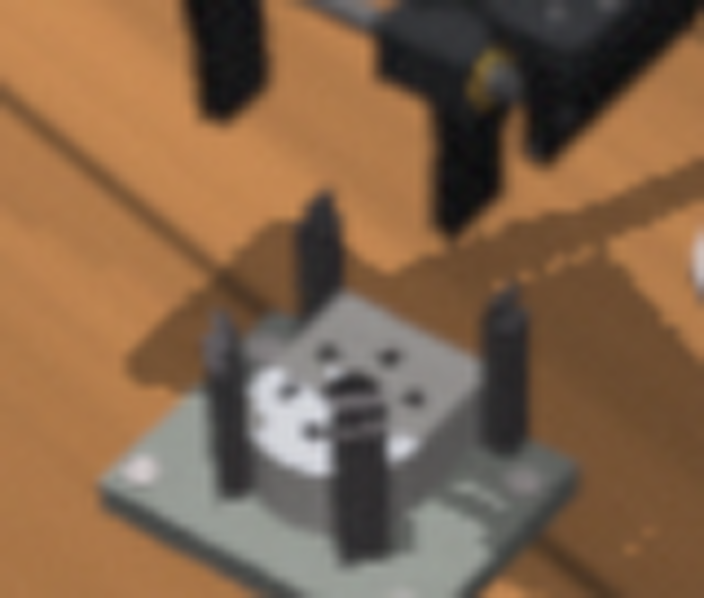

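```bash
cat > look.py <<'E'
from h import *
from scipy.optimize import minimize
KN=dict(disc=(.4637,-.1321,.010),s_a=(.5745,.3382,.006),s_b=(.5793,.2004,.006),s_c=(.4652,.1298,.006),s_d=(.4696,.0099,.006))
def look(n,names=None,kn=KN):
    p,d,i=cam(n)
    for k in names or kn:
        x,y,z=kn[k]
        try:
            f,e,g=fitD(p,i,(x,y),z); print(n,k,f[:2].round(4),round((np.degrees(f[2])+180)%360-180,1),"res",round(e,1),g.sum().round())
        except Exception as ex: print(n,k,"fail",ex)
E
python3 -c "
from look import *
look('scene')"
```

```text
scene disc [ 0.5352 -0.1241] 98.9 res 126.1 333.0
scene s_a [0.5758 0.3387] -37.3 res 4.4 565.0
scene s_b [0.5805 0.2011] -13.6 res 4.1 466.0
scene s_c [0.4669 0.1309] -26.1 res 3.6 369.0
scene s_d [0.4728 0.0106] -45.0 res 13.4 333.0
```

>>> carry_out([
  [-0.7, 2.54, -5.53, 0.3, 0, 0, 57.1],
  [-0.7, 2.54, -5.53, 0.3, 0, 0, 57.1],
  [-0.7, 2.54, -5.53, 0.3, 0, 0, 57.1],
  [-0.7, 2.54, -5.53, 0.3, 0, 0, 57.1],
  [-0.7, 2.54, -5.53, 0.9, 0, 0, 57.1],
  [-0.7, 2.54, -5.53, 0.9, 0, 0, 57.1],
  [-0.7, 2.54, -5.53, 1.9, 0, 0, 57.1],
  [-0.7, 2.54, -5.53, 2.9, 0, 0, 57.1],
])

```text
time: 14.75
position: [0.464, 0.0145, 0.0471]
tool_rot: [0.921, 0.389, 0.001, 0.0]
ft_force: [0.5, 0.3, -0.1]
grip_width: 0.0738
```

Run:
```python
from look import *
look('scene',['s_d'])
b=off((.4703,.0104),-44.3)
plan((*b,.0025,45.7))
```

```text
scene s_d [0.4739 0.0118] -48.1 res 126.4 258.0
t 14.8 pos [0.4616 0.0148 0.0438] yaw 45.88 w 0.0739 F [-1.2 -0.1 -2.1]
[0.12, 0.14, 1.65] [-0.3, 0.2, 0.2] n>= 1
```

>>> carry_out([
  [-0.7, 0, 0, 0, 0, 0, 0],
  [-0.7, 0, 0, 0, 0, 0, 0],
  [-0.7, 0, 0, 0, 0, 0, 0],
])

```text
time: 15.1
position: [0.4643, 0.0144, 0.0486]
tool_rot: [0.921, 0.39, 0.001, 0.0]
ft_force: [-1.0, 0.7, 1.1]
grip_width: 0.0737
```

Run:
```python
from look import *
b=off((.4703,.0104),-44.3)
plan((*b,.0025,45.7))
```

```text
t 15.1 pos [0.4643 0.0144 0.0486] yaw 45.92 w 0.0737 F [-1.   0.7  1.1]
[0.05, 0.04, 1.84] [0.1, -0.0, 0.2] n>= 1
```

>>> carry_out([
  [-0.7, 0.05, 0.04, 0.8, 0, 0, 0],
  [-0.7, 0.05, 0.04, 1.5, 0, 0, 0],
  [-0.7, 0.05, 0.04, 1.75, 0, 0, 0],
  [-0.7, 0.05, 0.04, 1.8, 0, 0, 0],
  [-0.7, 0.05, 0.04, 1.8, 0, 0, 0],
])

```text
time: 15.6
position: [0.4657, 0.0147, 0.0034]
tool_rot: [0.921, 0.39, 0.0, 0.0]
ft_force: [0.2, 0.6, -0.4]
grip_width: 0.0739
```

Run:
```python
from look import *
b=off((.4703,.0104),-44.3)
plan((*b,.0025,45.7))
```

```text
t 15.6 pos [0.4657 0.0147 0.0034] yaw 45.91 w 0.0739 F [ 0.2  0.6 -0.4]
[0.01, 0.01, 0.03] [0.0, -0.0, 0.2] n>= 1
```

Now close, with a small lower.

>>> carry_out([
  [-0.3, 0, 0, 0.04, 0, 0, 0],
  [0.3, 0, 0, 0.06, 0, 0, 0],
  [1, 0, 0, 0.06, 0, 0, 0],
  [1, 0, 0, 0.06, 0, 0, 0],
  [1, 0, 0, 0.06, 0, 0, 0],
  [1, 0, 0, 0.06, 0, 0, 0],
], force=25)

```text
time: 16.2
position: [0.4655, 0.0147, 0.0015]
tool_rot: [0.921, 0.39, 0.0, 0.0]
ft_force: [-1.3, 0.5, 3.3]
grip_width: 0.0493
```

Run:
```python
from look import *
o=get_obs()
print("dx",place((.4703,.0104),-44.3,o["position"]))
b=off((.4703,.0104),-44.3)
plan((*b,.0025,45.7))
p,d,i=cam("scene"); cv2.imwrite("pics/s6.png",cv2.resize(p[170:270,230:360,::-1],(780,600),interpolation=cv2.INTER_CUBIC))
```

```text
dx -0.0064831824289679416
t 16.2 pos [0.4655 0.0147 0.0015] yaw 45.92 w 0.0493 F [-1.3  0.5  3.3]
[0.01, 0.02, -0.04] [0.0, -0.0, 0.2] n>= 1
```

View pics/s6.png

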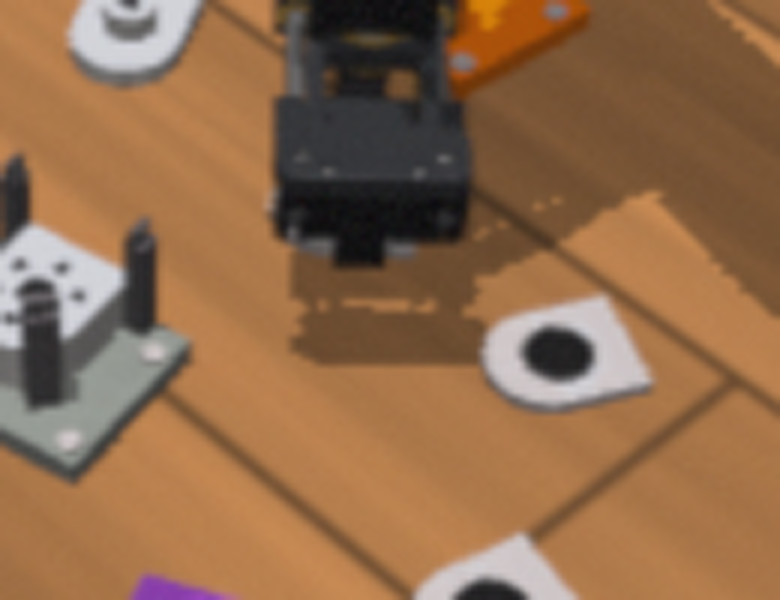

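>>> carry_out([
  [1, 0, 0, -1, 0, 0, 0],
  [1, 0, 0, -2.5, 0, 0, 0],
  [1, 0, 0, -4, 0, 0, 0],
  [1, 0, 0, -4, 0, 0, 0],
])

```text
time: 16.65
position: [0.4681, 0.0143, 0.1049]
tool_rot: [0.921, 0.39, 0.004, 0.002]
ft_force: [1.0, 0.4, -0.7]
grip_width: 0.0494
```

Run:
```python
from look import *
t=off(PK,13,-.0065)
plan((*t,.1,103))
p,d,i=cam("scene"); cv2.imwrite("pics/s7.png",cv2.resize(p[130:250,200:360,::-1],(780,585),interpolation=cv2.INTER_CUBIC))
```

```text
t 16.65 pos [0.4681 0.0143 0.1049] yaw 45.93 w 0.0494 F [ 1.   0.4 -0.7]
[3.08, 4.94, 0.24] [0.5, -0.0, -57.1] n>= 7
```

View pics/s7.png

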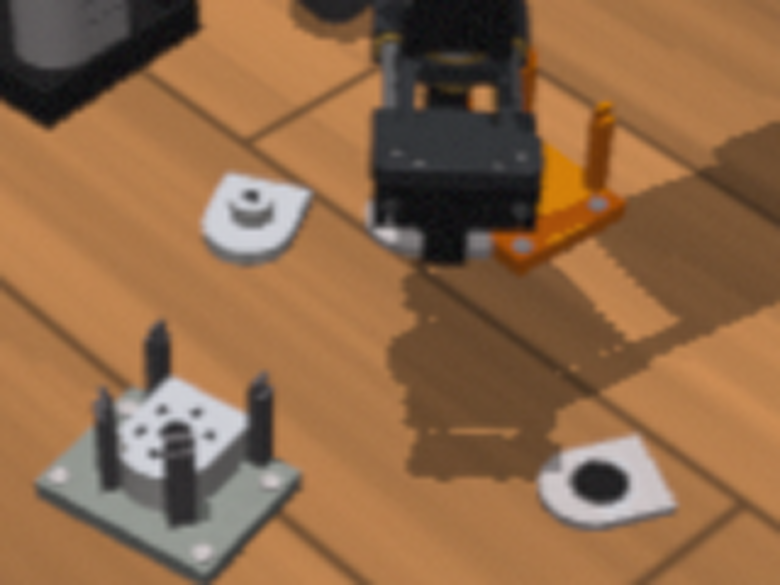

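>>> carry_out([
  [1, 3.1, 4.94, 0, 0, 0, -57.1],
  [1, 3.1, 4.94, 0, 0, 0, -57.1],
  [1, 3.1, 4.94, 0, 0, 0, -57.1],
  [1, 3.1, 4.94, 0, 0, 0, -57.1],
  [1, 3.1, 4.94, 0, 0, 0, -57.1],
  [1, 3.1, 4.94, 0, 0, 0, -57.1],
  [1, 3.1, 4.94, 0, 0, 0, -57.1],
  [1, 3.1, 4.94, 0, 0, 0, -57.1],
])

```text
time: 17.5
position: [0.6067, -0.0153, 0.099]
tool_rot: [0.623, 0.783, -0.001, -0.002]
ft_force: [-0.3, 0.6, -1.4]
grip_width: 0.0492
```

>>> carry_out([
  [1, 0, 0, 0, 0, 0, 0],
  [1, 0, 0, 0.4, 0, 0, 0],
  [1, 0, 0, 0.4, 0, 0, 0],
  [1, 0, 0, 0.4, 0, 0, 0],
])

```text
time: 17.9
position: [0.6074, -0.0154, 0.0905]
tool_rot: [0.623, 0.782, -0.0, -0.001]
ft_force: [-0.5, -0.0, -0.0]
grip_width: 0.0494
```

Run:
```python
from h import *
t=off(PK,13,-.0065)
plan((*t,.0375,103))
for n,(u,v) in dict(scene=(236,200)).items():
    p,d,i=cam(n); cv2.imwrite(f"pics/b3_{n}.png",cv2.resize(p[v-34:v+34,u-40:u+40,::-1],(704,598),interpolation=cv2.INTER_CUBIC))
```

```text
t 17.9 pos [ 0.6074 -0.0154  0.0905] yaw 102.98 w 0.0494 F [-0.5 -0.  -0. ]
[-0.06, 0.11, 2.12] [-0.1, -0.0, -0.0] n>= 2
```

View pics/b3_scene.png

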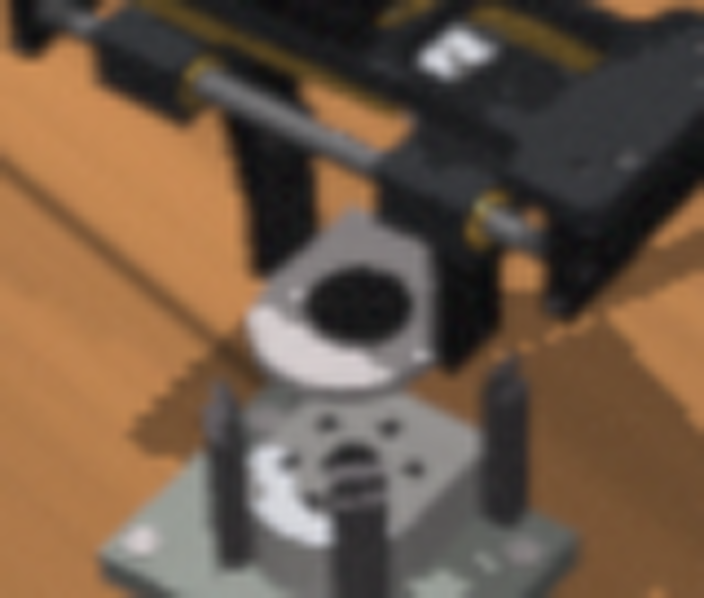

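>>> carry_out([
  [1, -0.06, 0.1, 0.3, 0, 0, 0],
  [1, -0.06, 0.1, 0.3, 0, 0, 0],
  [1, -0.06, 0.1, 0.6, 0, 0, 0],
  [1, -0.06, 0.1, 0.9, 0, 0, 0],
  [1, -0.06, 0.1, 1.1, 0, 0, 0],
  [1, -0.06, 0.1, 1.1, 0, 0, 0],
])

```text
time: 18.55
position: [0.6099, -0.0162, 0.0626]
tool_rot: [0.622, 0.783, -0.001, -0.001]
ft_force: [0.4, -0.2, -0.8]
grip_width: 0.0494
```

Run:
```python
from h import *
t=off(PK,13,-.0065)
plan((*t,.0375,103))
```

```text
t 18.55 pos [ 0.6099 -0.0162  0.0626] yaw 103.01 w 0.0494 F [ 0.4 -0.2 -0.8]
[-0.01, 0.03, 1.0] [-0.1, -0.1, 0.0] n>= 1
```

>>> carry_out([
  [1, 0, 0.02, 0.3, 0, 0, 0],
  [1, 0, 0.02, 0.6, 0, 0, 0],
  [1, 0, 0.02, 0.8, 0, 0, 0],
  [1, 0, 0.02, 0.95, 0, 0, 0],
  [1, 0, 0.02, 1.0, 0, 0, 0],
  [1, 0, 0.02, 1.0, 0, 0, 0],
])

```text
time: 19.15
position: [0.611, -0.0165, 0.0385]
tool_rot: [0.622, 0.783, -0.0, -0.0]
ft_force: [-1.7, -0.7, -0.6]
grip_width: 0.0495
```

>>> carry_out([
  [1, 0, 0, 0.06, 0, 0, 0],
  [1, 0, 0, 0.06, 0, 0, 0],
  [-0.5, 0, 0, 0.02, 0, 0, 0],
  [-0.5, 0, 0, 0, 0, 0, 0],
  [-0.5, 0, 0, 0, 0, 0, 0],
  [-0.5, 0, 0, -1.2, 0, 0, 0],
  [-0.5, 0, 0, -2.4, 0, 0, 0],
  [-0.5, 0, 0, -3.2, 0, 0, 0],
])

```text
time: 19.95
position: [0.6125, -0.0163, 0.1207]
tool_rot: [0.622, 0.783, 0.001, 0.001]
ft_force: [0.3, -0.9, 0.5]
grip_width: 0.0656
```

Run:
```python
from look import *
for n,(u,v) in dict(scene=(236,208)).items():
    p,d,i=cam(n); cv2.imwrite(f"pics/b4_{n}.png",cv2.resize(p[v-34:v+34,u-40:u+40,::-1],(704,598),interpolation=cv2.INTER_CUBIC))
look("scene",["s_a","s_b","s_c"])
s=(.4660,.1303); b=off(s,-25.7)
plan((*b,.12,64.3),(*b,.045,64.3))
```

```text
scene s_a [0.5758 0.3387] -37.3 res 4.6 565.0
scene s_b [0.5805 0.201 ] -13.5 res 4.1 466.0
scene s_c [0.4668 0.1308] -25.3 res 3.6 369.0
t 20.05 pos [ 0.6141 -0.0166  0.1221] yaw 103.02 w 0.0655 F [-0.4 -1.3 -0.1]
[7.21, -4.63, 0.03] [0.5, 0.0, 38.7] n>= 5
[7.22, -4.66, 3.03] [0.5, 0.0, 38.7] n>= 5
```

View pics/b4_scene.png

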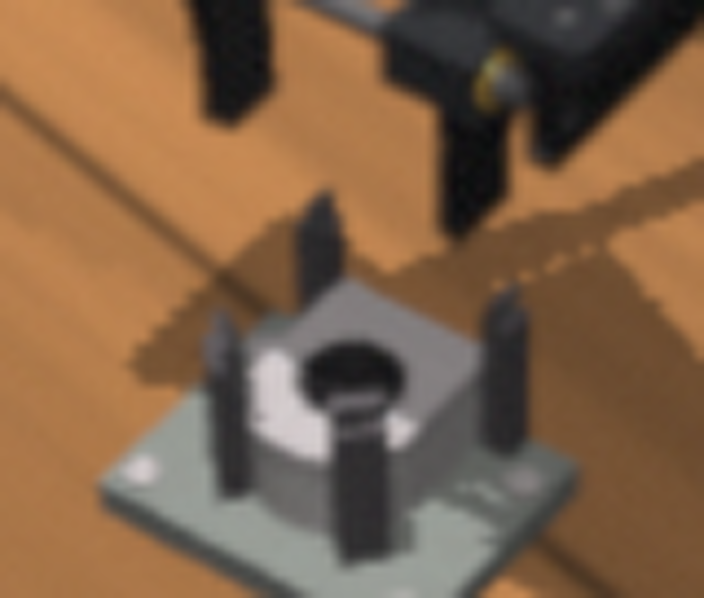

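>>> carry_out([
  [-0.7, 7.2, -4.65, 0, 0, 0, 38.5],
  [-0.7, 7.2, -4.65, 0, 0, 0, 38.5],
  [-0.7, 7.2, -4.65, 0, 0, 0, 38.5],
  [-0.7, 7.2, -4.65, 0, 0, 0, 38.5],
  [-0.7, 7.2, -4.65, 1.2, 0, 0, 38.5],
  [-0.7, 7.2, -4.65, 2.4, 0, 0, 38.5],
  [-0.7, 7.2, -4.65, 2.9, 0, 0, 38.5],
  [-0.7, 7.2, -4.65, 2.9, 0, 0, 38.5],
])

```text
time: 20.85
position: [0.4555, 0.1331, 0.044]
tool_rot: [0.846, 0.534, -0.002, -0.001]
ft_force: [-0.1, -0.1, 0.2]
grip_width: 0.0739
```

>>> carry_out([
  [-0.7, 0, 0, 0, 0, 0, 0],
  [-0.7, 0, 0, 0, 0, 0, 0],
])

```text
time: 21.05
position: [0.458, 0.1328, 0.0467]
tool_rot: [0.846, 0.534, 0.001, 0.0]
ft_force: [-0.9, -0.4, 1.1]
grip_width: 0.0735
```

Run:
```python
from look import *
b=off((.4660,.1303),-25.5)
plan((*b,.002,64.5))
```

```text
t 21.05 pos [0.458  0.1328 0.0467] yaw 64.49 w 0.0735 F [-0.9 -0.4  1.1]
[0.04, 0.09, 1.79] [0.1, -0.0, -0.0] n>= 1
```

>>> carry_out([
  [-0.7, 0.04, 0.09, 0.8, 0, 0, 0],
  [-0.7, 0.04, 0.09, 1.5, 0, 0, 0],
  [-0.7, 0.04, 0.09, 1.75, 0, 0, 0],
  [-0.7, 0.04, 0.09, 1.78, 0, 0, 0],
  [0.2, 0.04, 0.09, 1.78, 0, 0, 0],
  [1, 0.04, 0.09, 1.78, 0, 0, 0],
  [1, 0.04, 0.09, 1.78, 0, 0, 0],
  [1, 0.04, 0.09, 1.78, 0, 0, 0],
])

```text
time: 21.85
position: [0.4602, 0.1328, 0.0023]
tool_rot: [0.846, 0.534, 0.0, 0.0]
ft_force: [-0.0, -0.5, 0.9]
grip_width: 0.05
```

Run:
```python
from look import *
o=get_obs(); print("dx",place((.4660,.1303),-25.5,o["position"])); plan()
```

```text
dx -0.006353728250421229
t 21.85 pos [0.4602 0.1328 0.0023] yaw 64.52 w 0.05 F [-0.  -0.5  0.9]
```

>>> carry_out([
  [1, 0, 0, -1, 0, 0, 0],
  [1, 0, 0, -2.5, 0, 0, 0],
  [1, 0, 0, -4, 0, 0, 0],
  [1, 0, 0, -4, 0, 0, 0],
])

```text
time: 22.25
position: [0.4629, 0.1331, 0.1058]
tool_rot: [0.846, 0.534, 0.004, 0.002]
ft_force: [0.6, 0.0, -1.2]
grip_width: 0.0493
```

Run:
```python
from look import *
t=off(PK,13,-.0063)
plan((*t,.1,103))
```

```text
t 22.25 pos [0.4629 0.1331 0.1058] yaw 64.53 w 0.0493 F [ 0.6  0.  -1.2]
[-2.85, 7.9, 0.29] [0.5, -0.1, -38.5] n>= 5
```

>>> carry_out([
  [1, -2.85, 7.95, 0, 0, 0, -38.5],
  [1, -2.85, 7.95, 0, 0, 0, -38.5],
  [1, -2.85, 7.95, 0, 0, 0, -38.5],
  [1, -2.85, 7.95, 0, 0, 0, -38.5],
  [1, -2.85, 7.95, 0, 0, 0, -38.5],
  [1, -2.85, 7.95, 0, 0, 0, -38.5],
  [1, -2.85, 7.95, 0.4, 0, 0, -38.5],
  [1, -2.85, 7.95, 0.4, 0, 0, -38.5],
])

```text
time: 23.05
position: [0.6054, -0.0153, 0.0895]
tool_rot: [0.622, 0.783, -0.001, -0.003]
ft_force: [-0.4, -0.5, -0.1]
grip_width: 0.0496
```

>>> carry_out([
  [1, 0, 0, 0, 0, 0, 0],
  [1, 0, 0, 0, 0, 0, 0],
])

```text
time: 23.25
position: [0.6079, -0.0159, 0.0917]
tool_rot: [0.622, 0.783, -0.0, -0.0]
ft_force: [0.5, -0.9, -0.1]
grip_width: 0.0492
```

Run:
```python
from h import *
t=off(PK,13,-.0063)
plan((*t,.0443,103))
for n,(u,v) in dict(scene=(236,200)).items():
    p,d,i=cam(n); cv2.imwrite(f"pics/b5_{n}.png",cv2.resize(p[v-34:v+34,u-40:u+40,::-1],(704,598),interpolation=cv2.INTER_CUBIC))
```

```text
t 23.25 pos [ 0.6079 -0.0159  0.0917] yaw 103.07 w 0.0492 F [ 0.5 -0.9 -0.1]
[-0.04, 0.11, 1.9] [-0.0, -0.0, 0.1] n>= 1
```

View pics/b5_scene.png

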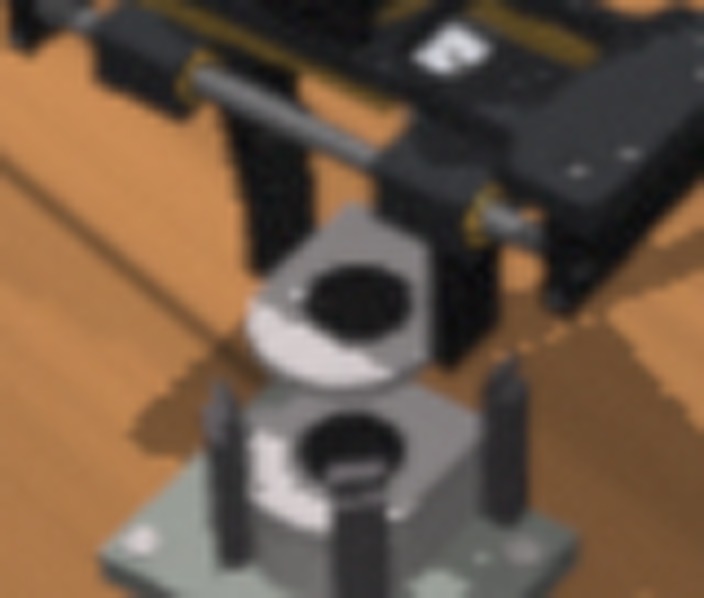

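>>> carry_out([
  [1, -0.04, 0.09, 0.3, 0, 0, 0],
  [1, -0.04, 0.09, 0.3, 0, 0, 0],
  [1, -0.04, 0.09, 0.7, 0, 0, 0],
  [1, -0.04, 0.09, 1.0, 0, 0, 0],
  [1, -0.04, 0.09, 1.3, 0, 0, 0],
  [1, -0.04, 0.09, 1.6, 0, 0, 0],
  [1, -0.04, 0.09, 1.75, 0, 0, 0],
  [1, -0.04, 0.09, 1.75, 0, 0, 0],
])

```text
time: 24.1
position: [0.6105, -0.0174, 0.0471]
tool_rot: [0.622, 0.783, -0.0, -0.001]
ft_force: [0.5, 0.9, -0.7]
grip_width: 0.0493
```

Run:
```python
from h import *
t=off(PK,13,-.0063)
plan((*t,.0443,103))
```

```text
t 24.1 pos [ 0.6105 -0.0174  0.0471] yaw 103.01 w 0.0493 F [ 0.5  0.9 -0.7]
[0.04, 0.02, 0.11] [-0.1, -0.0, 0.0] n>= 1
```

>>> carry_out([
  [1, 0.03, 0, 0.1, 0, 0, 0],
  [1, 0.03, 0, 0.15, 0, 0, 0],
  [-0.5, 0.03, 0, 0.14, 0, 0, 0],
  [-0.5, 0.03, 0, 0.12, 0, 0, 0],
  [-0.5, 0.03, 0, 0.12, 0, 0, 0],
  [-0.5, 0.03, 0, -1, 0, 0, 0],
  [-0.5, 0.03, 0, -2.2, 0, 0, 0],
  [-0.5, 0.03, 0, -2.8, 0, 0, 0],
])

```text
time: 24.9
position: [0.6123, -0.017, 0.1206]
tool_rot: [0.622, 0.783, 0.001, 0.002]
ft_force: [0.3, 0.0, 0.2]
grip_width: 0.065
```

Run:
```python
from look import *
for n,(u,v) in dict(scene=(236,208)).items():
    p,d,i=cam(n); cv2.imwrite(f"pics/b6_{n}.png",cv2.resize(p[v-34:v+34,u-40:u+40,::-1],(704,598),interpolation=cv2.INTER_CUBIC))
look("scene",["s_a","s_b"])
s=(.5798,.2007); b=off(s,-13.3)
plan((*b,.12,76.7),(*b,.045,76.7))
```

```text
scene s_a [0.5757 0.3386] -37.4 res 4.5 565.0
scene s_b [0.5806 0.2011] -13.2 res 4.1 466.0
t 25.0 pos [ 0.6129 -0.0171  0.1209] yaw 103.02 w 0.0656 F [-0.5 -0.5  0.2]
[8.89, 0.46, 0.01] [0.3, 0.1, 26.3] n>= 5
[8.9, 0.44, 3.01] [0.3, 0.1, 26.3] n>= 5
```

View pics/b6_scene.png

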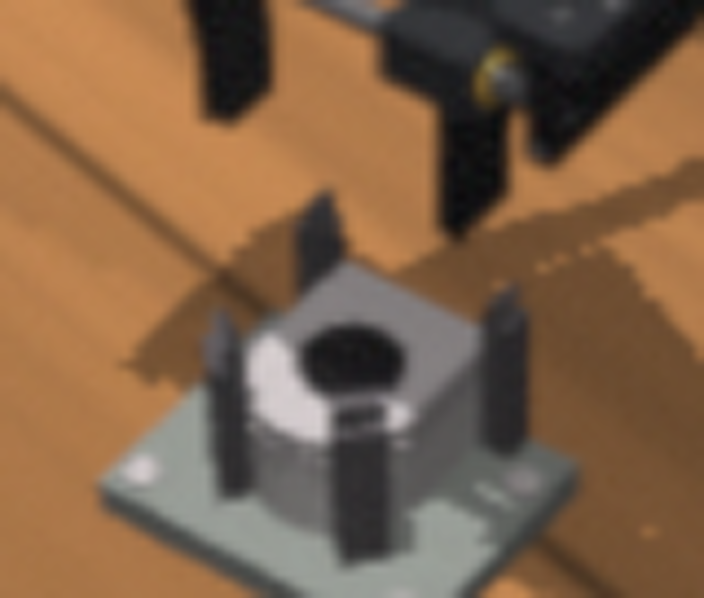

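>>> carry_out([
  [-0.7, 8.9, 0.45, 0, 0, 0, 26.3],
  [-0.7, 8.9, 0.45, 0, 0, 0, 26.3],
  [-0.7, 8.9, 0.45, 0, 0, 0, 26.3],
  [-0.7, 8.9, 0.45, 0, 0, 0, 26.3],
  [-0.7, 8.9, 0.45, 1.2, 0, 0, 26.3],
  [-0.7, 8.9, 0.45, 2.4, 0, 0, 26.3],
  [-0.7, 8.9, 0.45, 2.9, 0, 0, 26.3],
  [-0.7, 8.9, 0.45, 2.9, 0, 0, 26.3],
])

```text
time: 25.8
position: [0.5697, 0.2019, 0.0429]
tool_rot: [0.784, 0.62, -0.003, -0.001]
ft_force: [-0.9, -0.8, 0.9]
grip_width: 0.0742
```

>>> carry_out([
  [-0.7, 0, 0, 0, 0, 0, 0],
  [-0.7, 0, 0, 0, 0, 0, 0],
])

```text
time: 26.0
position: [0.5731, 0.2018, 0.0467]
tool_rot: [0.785, 0.62, 0.001, 0.001]
ft_force: [-0.4, -0.6, -0.0]
grip_width: 0.074
```

Run:
```python
from look import *
b=off((.5798,.2007),-13.3)
plan((*b,.002,76.7))
```

```text
t 26.0 pos [0.5731 0.2018 0.0467] yaw 76.63 w 0.074 F [-0.4 -0.6 -0. ]
[0.02, 0.03, 1.79] [0.1, -0.1, -0.1] n>= 1
```

>>> carry_out([
  [-0.7, 0.02, 0.03, 0.8, 0, 0, 0],
  [-0.7, 0.02, 0.03, 1.5, 0, 0, 0],
  [-0.7, 0.02, 0.03, 1.75, 0, 0, 0],
  [-0.7, 0.02, 0.03, 1.78, 0, 0, 0],
  [0.2, 0.02, 0.03, 1.78, 0, 0, 0],
  [1, 0.02, 0.03, 1.78, 0, 0, 0],
  [1, 0.02, 0.03, 1.78, 0, 0, 0],
  [1, 0.02, 0.03, 1.78, 0, 0, 0],
])

```text
time: 26.8
position: [0.5729, 0.2029, 0.0017]
tool_rot: [0.784, 0.621, 0.0, 0.0]
ft_force: [-1.0, -0.4, 1.0]
grip_width: 0.0501
```

Run:
```python
from look import *
o=get_obs(); print("dx",place((.5798,.2007),-13.3,o["position"])); plan()
```

```text
dx -0.007210194053523322
t 26.8 pos [0.5729 0.2029 0.0017] yaw 76.72 w 0.0501 F [-1.  -0.4  1. ]
```

>>> carry_out([
  [1, 0, 0, -1, 0, 0, 0],
  [1, 0, 0, -2.5, 0, 0, 0],
  [1, 0, 0, -4, 0, 0, 0],
  [1, 0, 0, -4, 0, 0, 0],
])

```text
time: 27.2
position: [0.5765, 0.2037, 0.1064]
tool_rot: [0.784, 0.621, 0.005, 0.003]
ft_force: [1.3, -0.2, -0.5]
grip_width: 0.0494
```

Run:
```python
from look import *
t=off(PK,13,-.007)
plan((*t,.1,103))
```

```text
t 27.2 pos [0.5765 0.2037 0.1064] yaw 76.73 w 0.0494 F [ 1.3 -0.2 -0.5]
[-8.26, 3.32, 0.26] [0.6, -0.1, -26.3] n>= 5
```

>>> carry_out([
  [1, -8.28, 3.42, 0, 0, 0, -26.3],
  [1, -8.28, 3.42, 0, 0, 0, -26.3],
  [1, -8.28, 3.42, 0, 0, 0, -26.3],
  [1, -8.28, 3.42, 0, 0, 0, -26.3],
  [1, -8.28, 3.42, 0, 0, 0, -26.3],
  [1, -8.28, 3.42, 0, 0, 0, -26.3],
  [1, -8.28, 3.42, 0.4, 0, 0, -26.3],
  [1, -8.28, 3.42, 0.4, 0, 0, -26.3],
])

```text
time: 28.0
position: [0.6061, -0.0168, 0.089]
tool_rot: [0.622, 0.783, -0.001, -0.002]
ft_force: [-0.8, 0.7, -0.5]
grip_width: 0.0495
```

>>> carry_out([
  [1, 0, 0, 0, 0, 0, 0],
  [1, 0, 0, 0, 0, 0, 0],
])

```text
time: 28.2
position: [0.6079, -0.0168, 0.0908]
tool_rot: [0.622, 0.783, -0.0, -0.0]
ft_force: [0.3, 0.0, -0.8]
grip_width: 0.0494
```

Run:
```python
from h import *
t=off(PK,13,-.007)
plan((*t,.0497,103))
for n,(u,v) in dict(scene=(236,200)).items():
    p,d,i=cam(n); cv2.imwrite(f"pics/b7_{n}.png",cv2.resize(p[v-34:v+34,u-40:u+40,::-1],(704,598),interpolation=cv2.INTER_CUBIC))
```

```text
t 28.2 pos [ 0.6079 -0.0168  0.0908] yaw 103.13 w 0.0494 F [ 0.3  0.  -0.8]
[-0.0, 0.09, 1.64] [-0.0, -0.0, 0.1] n>= 1
```

View pics/b7_scene.png

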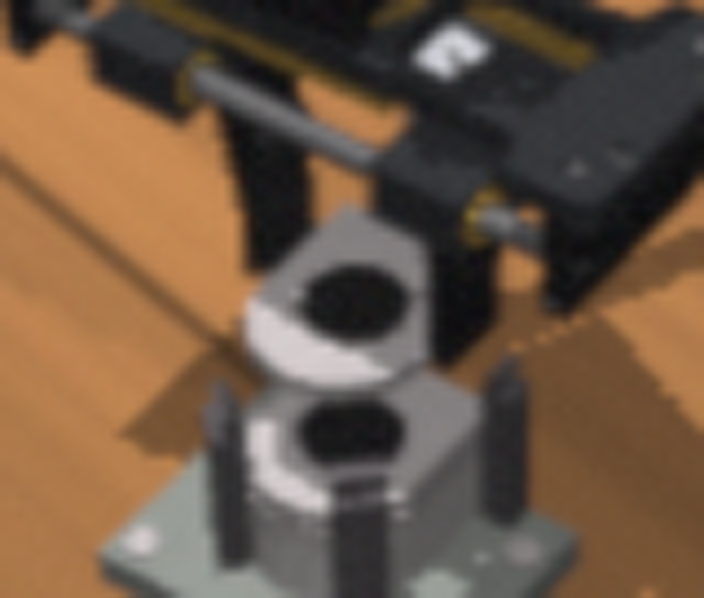

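>>> carry_out([
  [1, 0, 0.06, 0.3, 0, 0, 0],
  [1, 0, 0.06, 0.3, 0, 0, 0],
  [1, 0, 0.06, 0.6, 0, 0, 0],
  [1, 0, 0.06, 0.9, 0, 0, 0],
  [1, 0, 0.06, 1.2, 0, 0, 0],
  [1, 0, 0.06, 1.4, 0, 0, 0],
  [1, 0, 0.06, 1.5, 0, 0, 0],
  [1, 0, 0.06, 1.5, 0, 0, 0],
])

```text
time: 29.05
position: [0.6094, -0.0179, 0.053]
tool_rot: [0.622, 0.783, -0.0, -0.0]
ft_force: [-0.0, -1.0, -1.7]
grip_width: 0.0492
```

Run:
```python
from h import *
t=off(PK,13,-.007)
plan((*t,.0497,103))
```

```text
t 29.05 pos [ 0.6094 -0.0179  0.053 ] yaw 103.0 w 0.0492 F [-0.  -1.  -1.7]
[0.05, 0.04, 0.13] [-0.1, -0.0, 0.0] n>= 1
```

>>> carry_out([
  [1, 0.04, 0.02, 0.1, 0, 0, 0],
  [1, 0.04, 0.02, 0.17, 0, 0, 0],
  [-0.5, 0.04, 0.02, 0.15, 0, 0, 0],
  [-0.5, 0.04, 0.02, 0.13, 0, 0, 0],
  [-0.5, 0.04, 0.02, 0.13, 0, 0, 0],
  [-0.5, 0.04, 0.02, -1, 0, 0, 0],
  [-0.5, 0.04, 0.02, -2.2, 0, 0, 0],
  [-0.5, 0.04, 0.02, -2.6, 0, 0, 0],
])

```text
time: 29.85
position: [0.6119, -0.0172, 0.1214]
tool_rot: [0.622, 0.783, 0.001, 0.002]
ft_force: [0.8, -0.0, 0.2]
grip_width: 0.0652
```

Run:
```python
from look import *
for n,(u,v) in dict(scene=(236,208)).items():
    p,d,i=cam(n); cv2.imwrite(f"pics/b8_{n}.png",cv2.resize(p[v-34:v+34,u-40:u+40,::-1],(704,598),interpolation=cv2.INTER_CUBIC))
look("scene",["s_a"])
s=(.5751,.3385); b=off(s,-37.2)
plan((*b,.12,52.8),(*b,.045,52.8))
```

```text
scene s_a [0.5758 0.3387] -37.3 res 4.6 565.0
t 29.95 pos [ 0.6112 -0.017   0.1203] yaw 103.02 w 0.0653 F [ 0.2 -0.3 -0.5]
[14.37, 1.64, -0.01] [0.2, -0.0, 50.2] n>= 8
[14.37, 1.63, 2.99] [0.2, -0.0, 50.2] n>= 8
```

View pics/b8_scene.png

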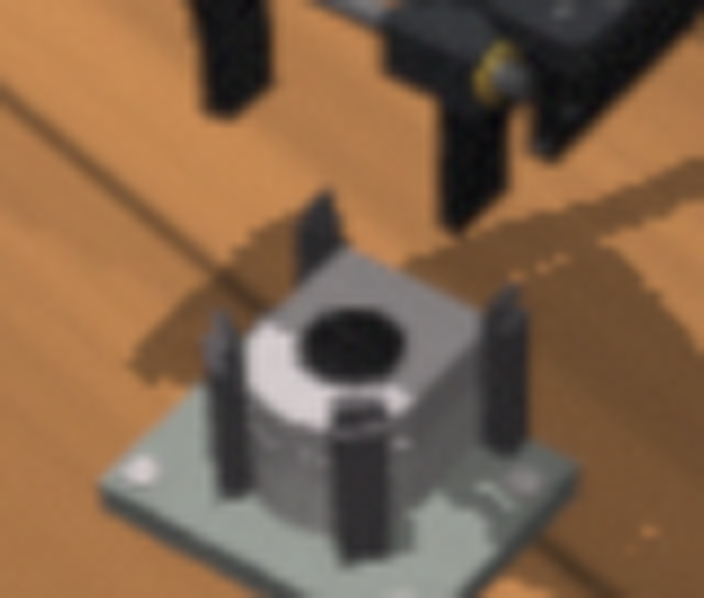

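>>> carry_out([
  [-0.7, 14.37, 1.64, 0, 0, 0, 50.2],
  [-0.7, 14.37, 1.64, 0, 0, 0, 50.2],
  [-0.7, 14.37, 1.64, 0, 0, 0, 50.2],
  [-0.7, 14.37, 1.64, 0, 0, 0, 50.2],
  [-0.7, 14.37, 1.64, 0, 0, 0, 50.2],
  [-0.7, 14.37, 1.64, 0, 0, 0, 50.2],
  [-0.7, 14.37, 1.64, 0, 0, 0, 50.2],
  [-0.7, 14.37, 1.64, 1, 0, 0, 50.2],
])

```text
time: 30.75
position: [0.5699, 0.3472, 0.0949]
tool_rot: [0.895, 0.446, 0.003, -0.0]
ft_force: [1.5, -0.2, -0.0]
grip_width: 0.0739
```

>>> carry_out([
  [-0.7, 0, 0, 1, 0, 0, 0],
  [-0.7, 0, 0, 2, 0, 0, 0],
  [-0.7, 0, 0, 2, 0, 0, 0],
  [-0.7, 0, 0, 2, 0, 0, 0],
  [-0.7, 0, 0, 2, 0, 0, 0],
])

```text
time: 31.25
position: [0.5698, 0.3424, 0.0443]
tool_rot: [0.896, 0.444, 0.001, 0.0]
ft_force: [-0.3, -0.1, 0.8]
grip_width: 0.074
```

Run:
```python
from look import *
b=off((.5751,.3385),-37.2)
plan((*b,.002,52.8))
```

```text
t 31.25 pos [0.5698 0.3424 0.0443] yaw 52.78 w 0.074 F [-0.3 -0.1  0.8]
[0.0, 0.02, 1.69] [0.0, -0.1, -0.0] n>= 1
```

>>> carry_out([
  [-0.7, 0, 0.02, 0.8, 0, 0, 0],
  [-0.7, 0, 0.02, 1.5, 0, 0, 0],
  [-0.7, 0, 0.02, 1.67, 0, 0, 0],
  [-0.7, 0, 0.02, 1.69, 0, 0, 0],
  [0.2, 0, 0.02, 1.69, 0, 0, 0],
  [1, 0, 0.02, 1.69, 0, 0, 0],
  [1, 0, 0.02, 1.69, 0, 0, 0],
  [1, 0, 0.02, 1.69, 0, 0, 0],
])

```text
time: 32.05
position: [0.5696, 0.3422, 0.0016]
tool_rot: [0.896, 0.445, 0.0, 0.0]
ft_force: [-0.3, 0.5, 1.7]
grip_width: 0.0496
```

Run:
```python
from look import *
o=get_obs(); print("dx",place((.5751,.3385),-37.2,o["position"])); plan()
look("top",["disc"])
```

```text
dx -0.006641054481436266
t 32.05 pos [0.5696 0.3422 0.0016] yaw 52.81 w 0.0496 F [-0.3  0.5  1.7]
top disc [ 0.4636 -0.1321] 30.2 res 1.9 519.0
```

>>> carry_out([
  [1, 0, 0, -1, 0, 0, 0],
  [1, 0, 0, -2.5, 0, 0, 0],
  [1, 0, 0, -4.1, 0, 0, 0],
  [1, 0, 0, -4.1, 0, 0, 0],
  [1, 0, 0, -4.1, 0, 0, 0],
])

```text
time: 32.6
position: [0.5699, 0.3424, 0.1051]
tool_rot: [0.896, 0.445, 0.001, 0.0]
ft_force: [-0.8, 0.1, -1.2]
grip_width: 0.0496
```

Run:
```python
from look import *
t=off(PK,13,-.0066)
plan((*t,.1,103))
```

```text
t 32.6 pos [0.5699 0.3424 0.1051] yaw 52.82 w 0.0496 F [-0.8  0.1 -1.2]
[-10.45, 9.96, 0.19] [0.1, -0.1, -50.2] n>= 8
```

>>> carry_out([
  [1, -10.45, 9.96, 0, 0, 0, -50.2],
  [1, -10.45, 9.96, 0, 0, 0, -50.2],
  [1, -10.45, 9.96, 0, 0, 0, -50.2],
  [1, -10.45, 9.96, 0, 0, 0, -50.2],
  [1, -10.45, 9.96, 0, 0, 0, -50.2],
  [1, -10.45, 9.96, 0, 0, 0, -50.2],
  [1, -10.45, 9.96, 0, 0, 0, -50.2],
  [1, -10.45, 9.96, 0, 0, 0, -50.2],
])

```text
time: 33.4
position: [0.6091, -0.0205, 0.1019]
tool_rot: [0.624, 0.782, -0.001, -0.001]
ft_force: [0.5, -0.0, -1.2]
grip_width: 0.0497
```

>>> carry_out([
  [1, 0, 0, 0, 0, 0, 0],
  [1, 0, 0, 0.4, 0, 0, 0],
  [1, 0, 0, 0.4, 0, 0, 0],
  [1, 0, 0, 0.4, 0, 0, 0],
])

```text
time: 33.8
position: [0.6087, -0.0146, 0.0925]
tool_rot: [0.622, 0.783, -0.001, -0.001]
ft_force: [-0.4, 0.4, -1.3]
grip_width: 0.049
```

Run:
```python
from h import *
t=off(PK,13,-.0066)
plan((*t,.0556,103))
for n,(u,v) in dict(scene=(236,200)).items():
    p,d,i=cam(n); cv2.imwrite(f"pics/b9_{n}.png",cv2.resize(p[v-34:v+34,u-40:u+40,::-1],(704,598),interpolation=cv2.INTER_CUBIC))
```

```text
t 33.8 pos [ 0.6087 -0.0146  0.0925] yaw 103.13 w 0.049 F [-0.4  0.4 -1.3]
[-0.08, 0.06, 1.48] [-0.2, -0.1, 0.1] n>= 1
```

View pics/b9_scene.png

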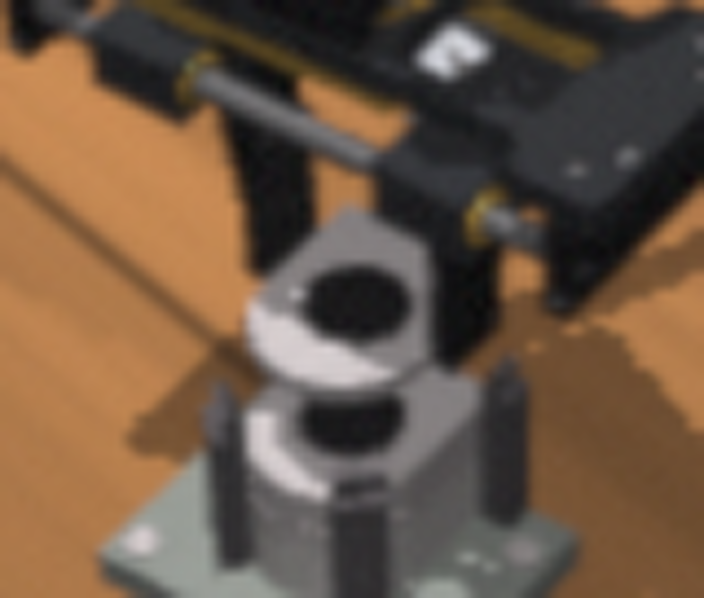

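>>> carry_out([
  [1, -0.06, 0.06, 0.3, 0, 0, 0],
  [1, -0.06, 0.06, 0.3, 0, 0, 0],
  [1, -0.06, 0.06, 0.6, 0, 0, 0],
  [1, -0.06, 0.06, 0.9, 0, 0, 0],
  [1, -0.06, 0.06, 1.1, 0, 0, 0],
  [1, -0.06, 0.06, 1.3, 0, 0, 0],
  [1, -0.06, 0.06, 1.35, 0, 0, 0],
  [1, -0.06, 0.06, 1.35, 0, 0, 0],
])

```text
time: 34.65
position: [0.6106, -0.0173, 0.0594]
tool_rot: [0.622, 0.783, -0.001, -0.001]
ft_force: [-0.9, 1.4, -1.0]
grip_width: 0.0497
```

Run:
```python
from h import *
t=off(PK,13,-.0066)
plan((*t,.0556,103))
```

```text
t 34.65 pos [ 0.6106 -0.0173  0.0594] yaw 103.01 w 0.0497 F [-0.9  1.4 -1. ]
[0.04, 0.0, 0.15] [-0.1, -0.1, 0.0] n>= 1
```

>>> carry_out([
  [1, 0.03, 0, 0.12, 0, 0, 0],
  [1, 0.03, 0, 0.19, 0, 0, 0],
  [-0.5, 0.03, 0, 0.17, 0, 0, 0],
  [-0.5, 0.03, 0, 0.15, 0, 0, 0],
  [-0.5, 0.03, 0, 0.15, 0, 0, 0],
  [-0.5, 0.03, 0, -1, 0, 0, 0],
  [-0.5, 0.03, 0, -2.2, 0, 0, 0],
  [-0.5, 0.03, 0, -2.6, 0, 0, 0],
])

```text
time: 35.45
position: [0.614, -0.0174, 0.128]
tool_rot: [0.622, 0.783, 0.001, 0.003]
ft_force: [0.4, -0.5, -0.1]
grip_width: 0.0646
```

Run:
```python
from look import *
for n,(u,v) in dict(scene=(250,190)).items():
    p,d,i=cam(n); cv2.imwrite(f"pics/b10_{n}.png",cv2.resize(p[v-51:v+51,u-60:u+60,::-1],(704,598),interpolation=cv2.INTER_CUBIC))
look("scene",["disc"],dict(disc=(.4645,-.1313,.010)))
s=(.4643,-.1315); b=off(s,30.2)
plan((*b,.12,120.2),(*b,.05,120.2))
```

```text
scene disc [ 0.5337 -0.1221] -130.5 res 138.1 374.0
t 35.55 pos [ 0.6131 -0.0172  0.1268] yaw 103.01 w 0.0653 F [ 0.2 -0.  -0.3]
[-3.18, -7.06, 0.25] [0.2, 0.2, -17.2] n>= 4
[-3.18, -7.07, 3.05] [0.2, 0.2, -17.2] n>= 5
```

View pics/b10_scene.png

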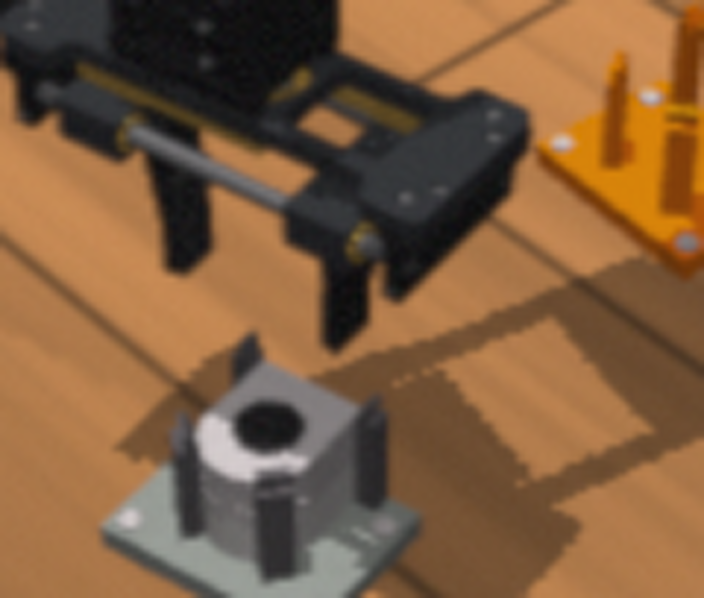

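>>> carry_out([
  [-0.7, -3.18, -7.05, 0, 0, 0, -17.2],
  [-0.7, -3.18, -7.05, 0, 0, 0, -17.2],
  [-0.7, -3.18, -7.05, 0, 0, 0, -17.2],
  [-0.7, -3.18, -7.05, 0, 0, 0, -17.2],
  [-0.7, -3.18, -7.05, 1.2, 0, 0, -17.2],
  [-0.7, -3.18, -7.05, 2.4, 0, 0, -17.2],
  [-0.7, -3.18, -7.05, 2.6, 0, 0, -17.2],
  [-0.7, -3.18, -7.05, 2.6, 0, 0, -17.2],
])

```text
time: 36.35
position: [0.4566, -0.1334, 0.0587]
tool_rot: [0.498, 0.867, -0.0, -0.002]
ft_force: [-0.5, -0.3, 0.7]
grip_width: 0.0741
```

>>> carry_out([
  [-0.7, 0, 0, 0, 0, 0, 0],
  [-0.7, 0, 0, 0, 0, 0, 0],
])

```text
time: 36.55
position: [0.4586, -0.1341, 0.0609]
tool_rot: [0.498, 0.867, -0.0, 0.001]
ft_force: [-0.5, -0.3, -0.1]
grip_width: 0.0739
```

Run:
```python
from look import *
b=off((.4643,-.1315),30.2)
plan((*b,.003,120.2))
p,d,i=cam("scene"); cv2.imwrite("pics/c1.png",cv2.resize(p[110:250,180:340,::-1],(685,600),interpolation=cv2.INTER_CUBIC))
```

```text
t 36.55 pos [ 0.4586 -0.1341  0.0609] yaw 120.26 w 0.0739 F [-0.5 -0.3 -0.1]
[-0.02, 0.01, 2.32] [0.1, 0.1, 0.1] n>= 2
```

View pics/c1.png

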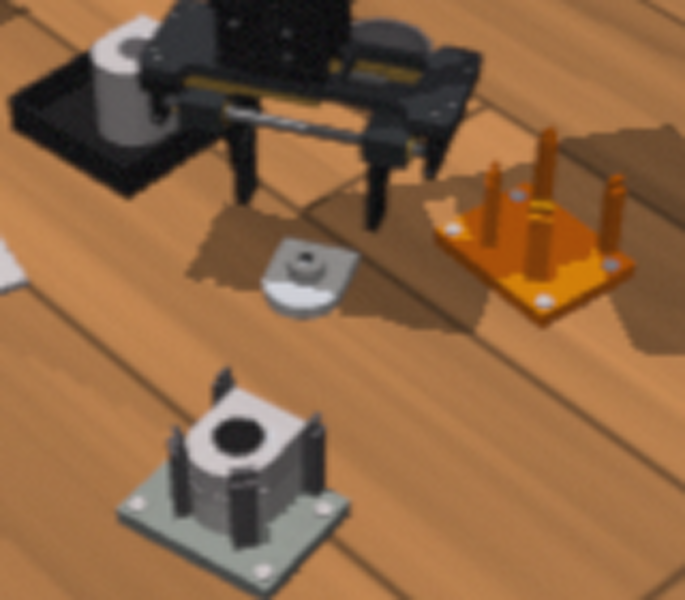

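>>> carry_out([
  [-0.7, 0, 0, 0.9, 0, 0, 0],
  [-0.7, 0, 0, 1.8, 0, 0, 0],
  [-0.7, 0, 0, 2.2, 0, 0, 0],
  [-0.7, 0, 0, 2.3, 0, 0, 0],
  [0.2, 0, 0, 2.3, 0, 0, 0],
  [1, 0, 0, 2.3, 0, 0, 0],
  [1, 0, 0, 2.3, 0, 0, 0],
  [1, 0, 0, 2.3, 0, 0, 0],
])

```text
time: 37.4
position: [0.4583, -0.1344, 0.0032]
tool_rot: [0.498, 0.867, -0.0, 0.001]
ft_force: [0.1, -0.3, 0.6]
grip_width: 0.0496
```

Run:
```python
from look import *
o=get_obs(); print("dx",place((.4643,-.1315),30.2,o["position"])); plan()
```

```text
dx -0.006641508530952225
t 37.4 pos [ 0.4583 -0.1344  0.0032] yaw 120.22 w 0.0496 F [ 0.1 -0.3  0.6]
```

>>> carry_out([
  [1, 0, 0, -1, 0, 0, 0],
  [1, 0, 0, -2.5, 0, 0, 0],
  [1, 0, 0, -4.2, 0, 0, 0],
  [1, 0, 0, -4.2, 0, 0, 0],
  [1, 0, 0, -4.2, 0, 0, 0],
])

```text
time: 37.9
position: [0.4581, -0.1342, 0.1086]
tool_rot: [0.498, 0.867, 0.0, 0.001]
ft_force: [-0.2, 0.0, -1.3]
grip_width: 0.0495
```

Run:
```python
from look import *
t=off(PK,13,-.0066)
plan((*t,.1,103))
```

```text
t 37.9 pos [ 0.4581 -0.1342  0.1086] yaw 120.22 w 0.0495 F [-0.2  0.  -1.3]
[1.01, 7.64, 0.35] [0.1, 0.1, 17.2] n>= 4
```

>>> carry_out([
  [1, 1, 7.64, 0, 0, 0, 17.2],
  [1, 1, 7.64, 0, 0, 0, 17.2],
  [1, 1, 7.64, 0, 0, 0, 17.2],
  [1, 1, 7.64, 0, 0, 0, 17.2],
  [1, 1, 7.64, 0, 0, 0, 17.2],
  [1, 1, 7.64, 0.5, 0, 0, 17.2],
  [1, 1, 7.64, 0.5, 0, 0, 17.2],
  [1, 1, 7.64, 0.5, 0, 0, 17.2],
])

```text
time: 38.7
position: [0.6076, -0.017, 0.0932]
tool_rot: [0.623, 0.782, -0.001, -0.002]
ft_force: [-0.3, -0.4, -0.5]
grip_width: 0.0495
```

Run:
```python
from h import *
t=off(PK,13,-.0066)
plan((*t,.0632,103))
for n,(u,v) in dict(scene=(236,200)).items():
    p,d,i=cam(n); cv2.imwrite(f"pics/c2_{n}.png",cv2.resize(p[v-34:v+34,u-40:u+40,::-1],(704,598),interpolation=cv2.INTER_CUBIC))
```

```text
t 38.7 pos [ 0.6076 -0.017   0.0932] yaw 102.92 w 0.0495 F [-0.3 -0.4 -0.5]
[-0.0, 0.12, 1.2] [-0.3, -0.1, -0.1] n>= 1
```

View pics/c2_scene.png

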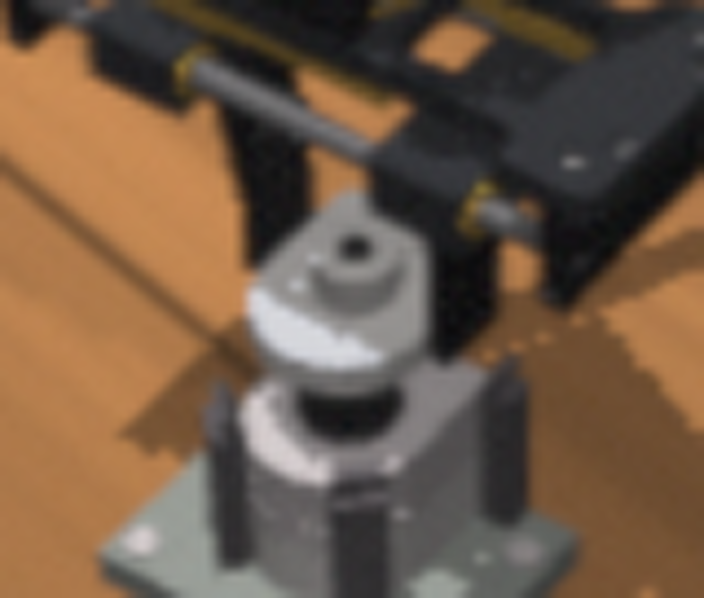

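>>> carry_out([
  [1, 0, 0.07, 0.2, 0, 0, 0],
  [1, 0, 0.07, 0.2, 0, 0, 0],
  [1, 0, 0.07, 0.4, 0, 0, 0],
  [1, 0, 0.07, 0.7, 0, 0, 0],
  [1, 0, 0.07, 0.9, 0, 0, 0],
  [1, 0, 0.07, 1.05, 0, 0, 0],
  [1, 0, 0.07, 1.05, 0, 0, 0],
  [1, 0, 0.07, 1.05, 0, 0, 0],
])

```text
time: 39.55
position: [0.6119, -0.0158, 0.0687]
tool_rot: [0.622, 0.783, -0.0, -0.0]
ft_force: [0.6, 0.0, -1.2]
grip_width: 0.0495
```

Run:
```python
from h import *
t=off(PK,13,-.0066)
plan((*t,.0632,103))
```

```text
t 39.55 pos [ 0.6119 -0.0158  0.0687] yaw 103.02 w 0.0495 F [ 0.6  0.  -1.2]
[-0.0, -0.06, 0.22] [-0.0, -0.0, 0.0] n>= 1
```

>>> carry_out([
  [1, 0, -0.05, 0.08, 0, 0, 0],
  [1, 0, -0.05, 0.16, 0, 0, 0],
  [1, 0, -0.05, 0.22, 0, 0, 0],
  [1, 0, -0.05, 0.25, 0, 0, 0],
  [1, 0, -0.05, 0.25, 0, 0, 0],
])

```text
time: 40.05
position: [0.6106, -0.0162, 0.0632]
tool_rot: [0.622, 0.783, -0.0, 0.0]
ft_force: [-2.2, 0.4, 3.7]
grip_width: 0.05
```

Run:
```python
from h import *
t=off(PK,13,-.0066)
plan((*t,.0632,103))
```

```text
t 40.05 pos [ 0.6106 -0.0162  0.0632] yaw 103.02 w 0.05 F [-2.2  0.4  3.7]
[-0.0, -0.01, 0.0] [0.0, 0.0, 0.0] n>= 1
```

Contact (3.7 N up) at the expected height. Release now.

>>> carry_out([
  [-0.5, 0, 0, 0, 0, 0, 0],
  [-0.5, 0, 0, 0, 0, 0, 0],
  [-0.5, 0, 0, 0, 0, 0, 0],
  [-0.5, 0, 0, -1, 0, 0, 0],
  [-0.5, 0, 0, -2.2, 0, 0, 0],
  [-0.5, 0, 0, -3, 0, 0, 0],
])

```text
time: 40.65
position: [0.6114, -0.0164, 0.1389]
tool_rot: [0.622, 0.783, 0.0, 0.001]
ft_force: [1.1, -0.3, 0.1]
grip_width: 0.065
```

Run:
```python
from look import *
p,d,i=cam("scene"); v,u=208,236; cv2.imwrite(f"pics/c3.png",cv2.resize(p[v-34:v+34,u-40:u+40,::-1],(704,598),interpolation=cv2.INTER_CUBIC))
p,d,i=cam("top"); cv2.imwrite("pics/c3t.png",cv2.resize(p[130:290,320:480,::-1],(600,600),interpolation=cv2.INTER_CUBIC)); print([(r["pixel"],r["score"]) for r in spot_in("top","edge_grip")])
```

```text
[([178.0, 396.1], 0.86)]
```

View pics/c3.png

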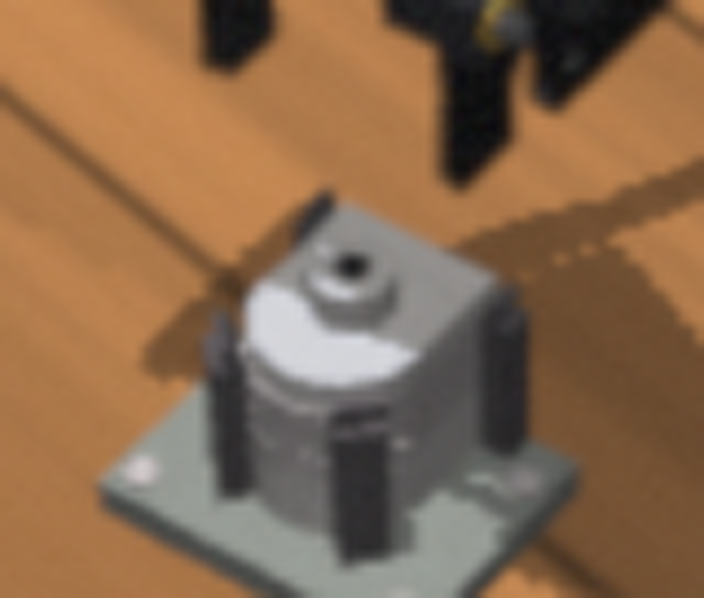

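View pics/c3t.png

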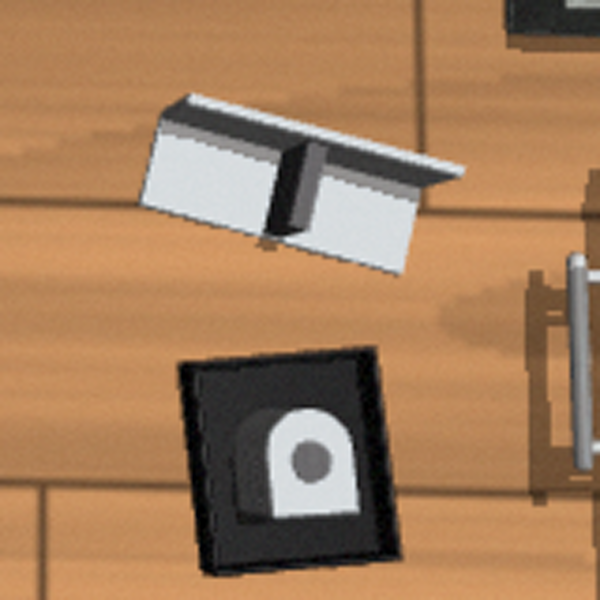

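```bash
cat > edge.py <<'E'
from h import *
def poly3(P,pose,i,box,S=8):
    P=np.array(P,float); c,s=np.cos(pose[2]),np.sin(pose[2])
    W=np.c_[P[:,0]*c-P[:,1]*s+pose[0],P[:,0]*s+P[:,1]*c+pose[1],P[:,2]]
    uv=proj(W,i); return ((uv-[box[0],box[1]]+.5)*S*16-8).round().astype(np.int32)
def rend(pose,i,box,S=8):
    # pose origin: middle of working face at bench
    m=np.zeros((box[3]*S,box[2]*S),np.uint8)
    f=lambda P,v: cv2.fillConvexPoly(m,cv2.convexHull(poly3(P,pose,i,box,S)),v,shift=4)
    L=.085
    f([(-.062,-L,.006),(-.062,L,.006),(0,L,.006),(0,-L,.006)],255)
    f([(x,y,z) for x in(-.006,0) for y in(-L,L) for z in (0,.062)],40)
    f([(x,y,z) for x in(-.056,-.006) for y in(-.006,.006) for z in (.006,.052)],40)
    f([(-.006,-L,.062),(-.006,L,.062),(0,L,.062),(0,-L,.062)],255)
    return cv2.resize(m,(box[2],box[3]),interpolation=cv2.INTER_AREA)/255.
def fit(n,x0,half=50,save=None):
    p,d,i=cam(n); c,b=crop(p,i,(x0[0],x0[1],.03),half)
    g=np.clip((c[...,2]-75)/(185-75),0,1)
    g=np.where(c.max(-1)-c.min(-1)>40,0,g)
    r=min((minimize(lambda x:((rend(x*[.001,.001,.03],i,b)-g)**2).sum(),[x0[0]*1e3+dx,x0[1]*1e3,x0[2]/.03],method='Nelder-Mead',options=dict(maxiter=400,xatol=.02,fatol=.01)) for dx in(-5,0,5)),key=lambda r:r.fun)
    f=r.x*[.001,.001,.03]
    if save: v=np.hstack([c[...,2],g*255,rend(f,i,b)*255]).astype(np.uint8); cv2.imwrite(save,cv2.resize(v,(798,266)))
    return f,r.fun
E
python3 - <<'E'
from edge import *
i=camera_info("top"); a=onplane([[320+192/3.75,130+93/3.75],[320+466/3.75,130+168/3.75]],.062,i); print(a)
m=a.mean(0); 
for n in("top","scene"):
    f,e=fit(n,(m[0],m[1],np.radians(-15)),save=f"pics/e_{n}.png"); print(n,f,np.degrees(f[2]),e, "grip",f[:2]-.033*np.array([np.cos(f[2]),np.sin(f[2])]))
E
```

```text
[[ 0.6524876  -0.26750764  0.062     ]
 [ 0.61125656 -0.43160149  0.062     ]]
top [ 0.6333078  -0.3476356  -0.24069039] -13.790543622033098 62.68957800718732 grip [ 0.60125907 -0.33976929]
scene [ 0.63548436 -0.34496639 -0.23941791] -13.717635707866847 50.58494101124488 grip [ 0.60342564 -0.33714086]
```

```bash
python3 -c "
import cv2,numpy as np
a=cv2.imread('pics/e_top.png');b=cv2.imread('pics/e_scene.png');cv2.imwrite('pics/e_both.png',np.vstack([a,b]))"
```

```text
(no output)
```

View pics/e_both.png

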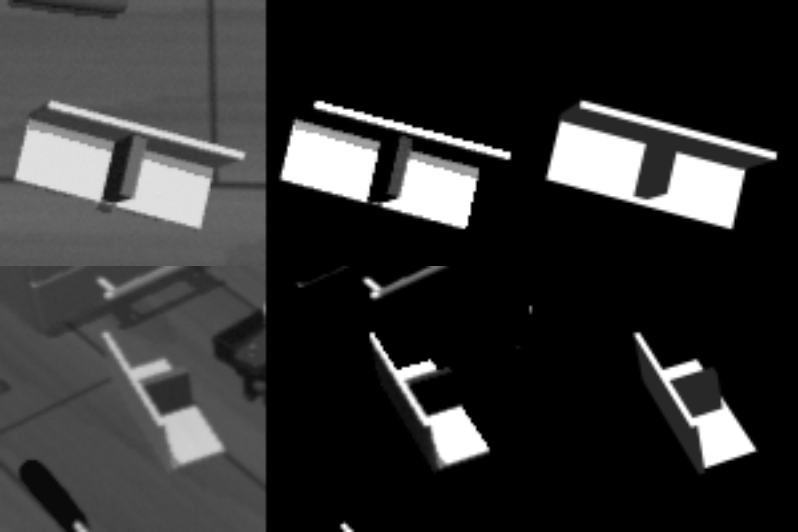

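Run:
```python
from h import *
plan((.6022,-.3386,.12,76.25),(.6022,-.3386,.02,76.25))
```

```text
t 40.9 pos [ 0.6099 -0.016   0.1366] yaw 103.01 w 0.065 F [-0.4  0.  -1.6]
[-12.5, -3.2, 0.66] [-0.1, -0.0, 26.8] n>= 7
[-12.51, -3.2, 4.66] [-0.1, -0.0, 26.8] n>= 7
```

>>> carry_out([
  [-0.4, -12.5, -3.2, 0, 0, 0, 26.8],
  [-0.4, -12.5, -3.2, 0, 0, 0, 26.8],
  [-0.4, -12.5, -3.2, 0, 0, 0, 26.8],
  [-0.4, -12.5, -3.2, 0, 0, 0, 26.8],
  [-0.4, -12.5, -3.2, 0, 0, 0, 26.8],
  [-0.4, -12.5, -3.2, 0, 0, 0, 26.8],
  [-0.4, -12.5, -3.2, 0.7, 0, 0, 26.8],
  [-0.4, -12.5, -3.2, 1.7, 0, 0, 26.8],
])

```text
time: 41.7
position: [0.6031, -0.3442, 0.0942]
tool_rot: [0.788, 0.615, 0.0, 0.002]
ft_force: [0.2, 0.5, -0.3]
grip_width: 0.061
```

>>> carry_out([
  [-0.4, 0, 0, 0, 0, 0, 0],
  [-0.4, 0, 0, 0, 0, 0, 0],
  [-0.4, 0, 0, 0, 0, 0, 0],
])

```text
time: 42.0
position: [0.6035, -0.338, 0.0954]
tool_rot: [0.787, 0.618, 0.0, 0.0]
ft_force: [0.9, 0.1, 0.2]
grip_width: 0.061
```

Run:
```python
from h import *
plan((.6022,-.3386,.02,76.25))
p,d,i=cam("scene"); cv2.imwrite("pics/d1.png",cv2.resize(p[80:240,80:280,::-1],(750,600),interpolation=cv2.INTER_CUBIC))
```

```text
t 42.0 pos [ 0.6035 -0.338   0.0954] yaw 76.27 w 0.061 F [0.9 0.1 0.2]
[-0.03, -0.05, 3.02] [0.0, 0.0, 0.0] n>= 2
```

View pics/d1.png

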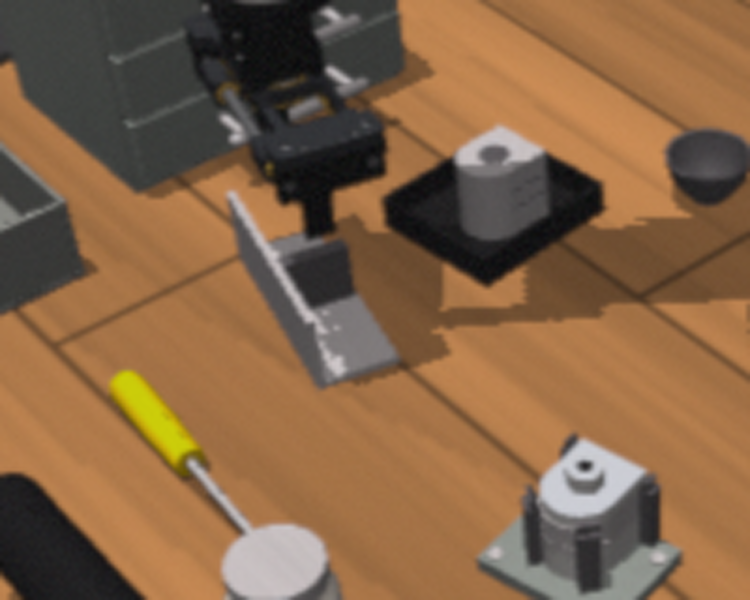

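>>> carry_out([
  [-0.4, -0.03, -0.04, 1, 0, 0, 0],
  [-0.4, -0.03, -0.04, 2, 0, 0, 0],
  [-0.4, -0.03, -0.04, 2.8, 0, 0, 0],
  [-0.4, -0.03, -0.04, 3, 0, 0, 0],
  [-0.4, -0.03, -0.04, 3, 0, 0, 0],
])

```text
time: 42.55
position: [0.6022, -0.3386, 0.0203]
tool_rot: [0.787, 0.617, -0.0, -0.0]
ft_force: [0.9, -0.1, 0.4]
grip_width: 0.0608
```

>>> carry_out([
  [0.3, 0, 0, 0, 0, 0, 0],
  [1, 0, 0, 0, 0, 0, 0],
  [1, 0, 0, 0, 0, 0, 0],
  [1, 0, 0, 0, 0, 0, 0],
  [1, 0, 0, 0, 0, 0, 0],
  [1, 0, 0, 0, 0, 0, 0],
], force=40)

```text
time: 43.15
position: [0.6019, -0.3393, 0.0202]
tool_rot: [0.787, 0.617, -0.0, 0.0]
ft_force: [0.3, 0.7, -0.4]
grip_width: 0.0208
```

Run:
```python
from h import *
plan()
```

```text
t 43.15 pos [ 0.6019 -0.3393  0.0202] yaw 76.21 w 0.0208 F [ 0.3  0.7 -0.4]
```

>>> carry_out([
  [1, 0, 0, 0, 0, 0, 0],
  [1, 0, 0, 0, 0, 0, 0],
  [1, 0, 0, 0, 0, 0, 0],
])

```text
time: 43.45
position: [0.6019, -0.3395, 0.0201]
tool_rot: [0.787, 0.617, -0.0, 0.0]
ft_force: [-0.7, -1.1, 0.1]
grip_width: 0.0118
```

Run:
```python
from h import *
plan()
```

```text
t 43.45 pos [ 0.6019 -0.3395  0.0201] yaw 76.21 w 0.0118 F [-0.7 -1.1  0.1]
```

>>> carry_out([
  [1, 0, 0, -0.5, 0, 0, 0],
  [1, 0, 0, -1, 0, 0, 0],
  [1, 0, 0, -1.4, 0, 0, 0],
  [1, 0, 0, -1.4, 0, 0, 0],
])

```text
time: 43.85
position: [0.6033, -0.3401, 0.0576]
tool_rot: [0.787, 0.617, 0.001, 0.002]
ft_force: [0.1, -0.8, -4.7]
grip_width: 0.0116
```

Run:
```python
from h import *
plan((.52,-.20,.055,103),(.525,-.036,.055,103))
p,d,i=cam("scene"); cv2.imwrite("pics/d2.png",cv2.resize(p[80:240,80:280,::-1],(750,600),interpolation=cv2.INTER_CUBIC))
```

```text
t 43.85 pos [ 0.6033 -0.3401  0.0576] yaw 76.22 w 0.0116 F [ 0.1 -0.8 -4.7]
[4.65, -4.57, 0.08] [0.2, 0.2, -26.8] n>= 4
[11.07, -5.94, 0.06] [0.2, 0.2, -26.8] n>= 7
```

View pics/d2.png

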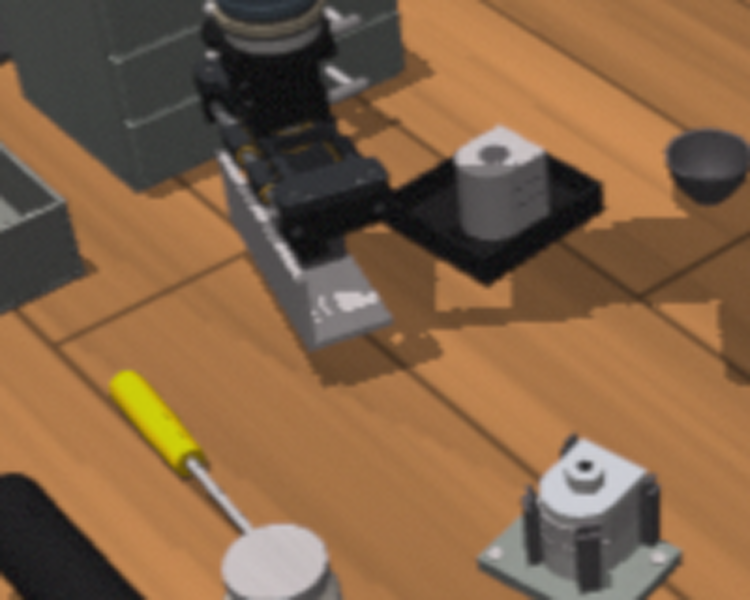

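>>> carry_out([
  [1, 1.2, -1.1, 0, 0, 0, -7],
  [1, 2.3, -2.3, 0, 0, 0, -14],
  [1, 3.5, -3.4, 0, 0, 0, -21],
  [1, 4.65, -4.57, 0, 0, 0, -26.8],
  [1, 6.3, -4.9, 0, 0, 0, -26.8],
  [1, 8, -5.3, 0, 0, 0, -26.8],
  [1, 9.6, -5.6, 0, 0, 0, -26.8],
  [1, 11.07, -5.94, 0, 0, 0, -26.8],
])

```text
time: 44.7
position: [0.5237, -0.0333, 0.0552]
tool_rot: [0.622, 0.783, 0.0, 0.0]
ft_force: [0.4, -0.8, -4.8]
grip_width: 0.0121
```

>>> carry_out([
  [1, 0, 0, 0, 0, 0, 0],
  [1, 0, 0, 0, 0, 0, 0],
  [1, 0, 0, 0, 0, 0, 0],
])

```text
time: 45.0
position: [0.5244, -0.0359, 0.0552]
tool_rot: [0.623, 0.783, 0.0, 0.001]
ft_force: [-0.4, 0.5, -4.2]
grip_width: 0.0113
```

Run:
```python
from h import *
plan((.525,-.036,.0202,103))
p,d,i=cam("scene"); cv2.imwrite("pics/d3.png",cv2.resize(p[120:280,160:360,::-1],(750,600),interpolation=cv2.INTER_CUBIC))
```

```text
t 45.0 pos [ 0.5244 -0.0359  0.0552] yaw 102.99 w 0.0113 F [-0.4  0.5 -4.2]
[-0.01, 0.02, 1.4] [0.1, 0.1, -0.0] n>= 1
```

View pics/d3.png

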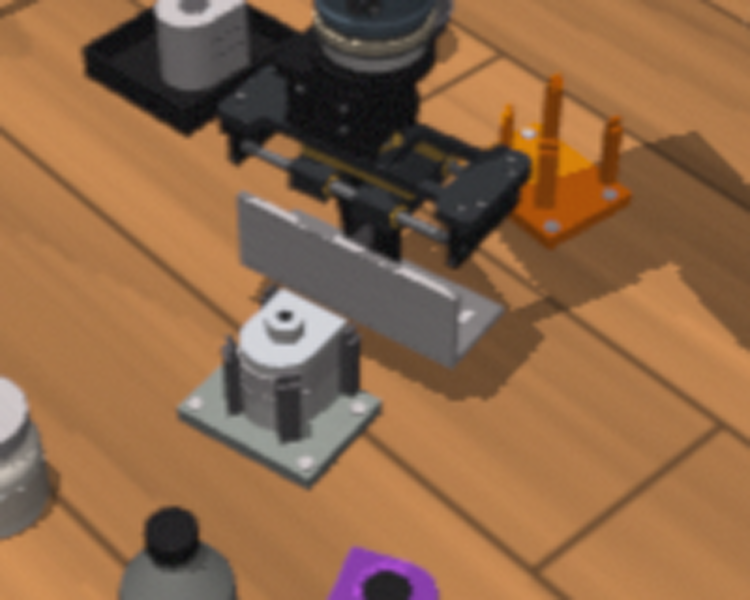

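>>> carry_out([
  [1, 0, 0, 0.5, 0, 0, 0],
  [1, 0, 0, 1, 0, 0, 0],
  [1, 0, 0, 1.25, 0, 0, 0],
  [1, 0, 0, 1.32, 0, 0, 0],
  [1, 0, 0, 1.32, 0, 0, 0],
])

```text
time: 45.55
position: [0.5233, -0.0351, 0.0213]
tool_rot: [0.623, 0.783, -0.0, -0.001]
ft_force: [0.2, -0.3, -3.8]
grip_width: 0.0116
```

Run:
```python
from h import *
plan((.5544,-.0292,.021,103))
```

```text
t 45.55 pos [ 0.5233 -0.0351  0.0213] yaw 102.99 w 0.0116 F [ 0.2 -0.3 -3.8]
[-0.05, 1.27, 0.01] [-0.1, -0.0, -0.0] n>= 1
```

>>> carry_out([
  [1, -0.05, 0.3, 0, 0, 0, 0],
  [1, -0.05, 0.6, 0, 0, 0, 0],
  [1, -0.05, 0.85, 0, 0, 0, 0],
  [1, -0.05, 1.0, 0, 0, 0, 0],
  [1, -0.05, 1.1, 0, 0, 0, 0],
  [1, -0.05, 1.1, 0, 0, 0, 0],
  [1, -0.05, 1.1, 0, 0, 0, 0],
])

```text
time: 46.25
position: [0.5504, -0.0299, 0.022]
tool_rot: [0.622, 0.783, -0.0, -0.0]
ft_force: [-0.7, 0.1, -4.5]
grip_width: 0.0116
```

Run:
```python
from h import *
plan((.5544,-.0292,.021,103))
for n,b in (("scene",(140,260,200,350)),("top",(130,250,190,340))):
    p,d,i=cam(n); cv2.imwrite(f"pics/d4_{n}.png",cv2.resize(p[b[0]:b[1],b[2]:b[3],::-1],(750,600),interpolation=cv2.INTER_CUBIC))
```

```text
t 46.25 pos [ 0.5504 -0.0299  0.022 ] yaw 103.02 w 0.0116 F [-0.7  0.1 -4.5]
[-0.01, 0.16, 0.04] [-0.0, -0.0, 0.0] n>= 1
```

View pics/d4_scene.png

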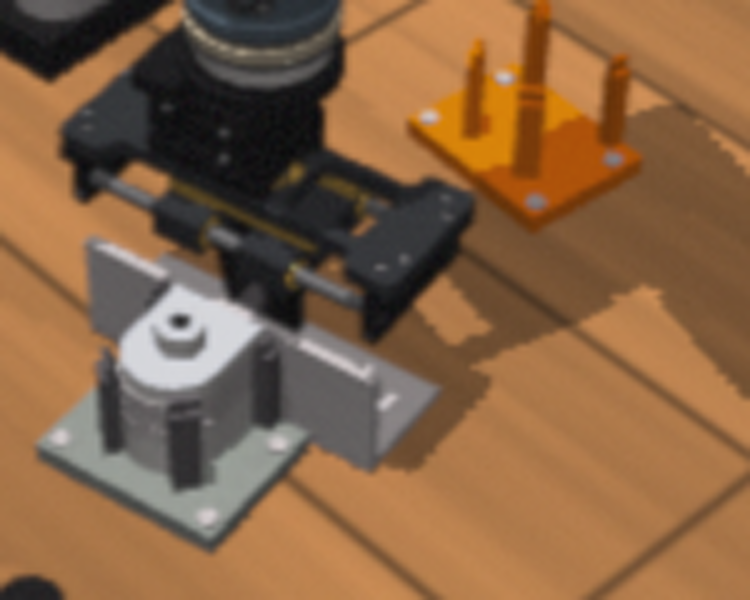

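>>> carry_out([
  [1, 0, 0.04, 0.02, 0, 0, 0],
  [1, 0, 0.08, 0.02, 0, 0, 0],
  [1, 0, 0.12, 0.02, 0, 0, 0],
  [1, 0, 0.12, 0.02, 0, 0, 0],
])

```text
time: 46.75
position: [0.5536, -0.0294, 0.0215]
tool_rot: [0.622, 0.783, -0.0, -0.0]
ft_force: [-0.7, -0.5, -4.8]
grip_width: 0.0117
```

>>> carry_out([
  [1, 0, 0.04, 0, 0, 0, 0],
  [1, 0, 0.04, 0, 0, 0, 0],
])

```text
time: 46.95
position: [0.5536, -0.0292, 0.0214]
tool_rot: [0.622, 0.783, -0.001, -0.001]
ft_force: [-2.9, -2.2, -3.3]
grip_width: 0.0114
```

>>> carry_out([
  [1, 0, 0.04, 0, 0, 0, 0],
  [1, 0, 0.04, 0, 0, 0, 0],
])

```text
time: 47.15
position: [0.5536, -0.0291, 0.0214]
tool_rot: [0.622, 0.783, -0.001, -0.002]
ft_force: [-5.1, -4.9, -1.7]
grip_width: 0.0116
```

>>> carry_out([
  [1, 0, 0, 0.03, 0, 0, 0],
  [1, 0, 0, 0.06, 0, 0, 0],
  [1, 0, 0, 0.08, 0, 0, 0],
  [1, 0, 0, 0.08, 0, 0, 0],
])

```text
time: 47.55
position: [0.5535, -0.0288, 0.02]
tool_rot: [0.622, 0.783, -0.001, -0.002]
ft_force: [-6.6, -2.5, 3.2]
grip_width: 0.0117
```

Run:
```python
from h import *
plan(); print(get_obs()["moment"])
for n,b in (("scene",(140,260,200,350)),("top",(130,250,190,340))):
    p,d,i=cam(n); cv2.imwrite(f"pics/d5_{n}.png",cv2.resize(p[b[0]:b[1],b[2]:b[3],::-1],(750,600),interpolation=cv2.INTER_CUBIC))
```

```text
t 47.55 pos [ 0.5535 -0.0288  0.02  ] yaw 103.04 w 0.0117 F [-6.6 -2.5  3.2]
[-0.37686877  0.81862969 -0.03924873]
```

View pics/d5_scene.png

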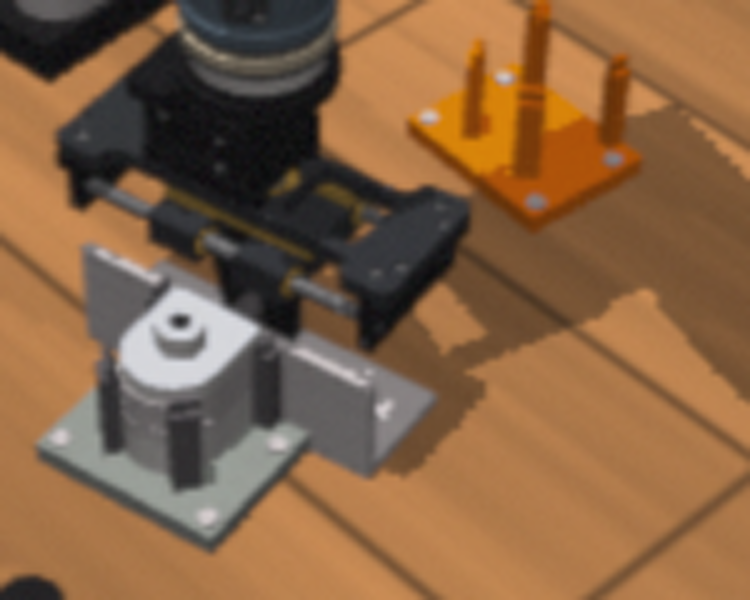

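>>> carry_out([
  [0.5, 0, 0, 0, 0, 0, 0],
  [0.2, 0, 0, 0, 0, 0, 0],
  [0.2, 0, 0, 0, 0, 0, 0],
  [0.2, 0, 0, 0, 0, 0, 0],
  [0.2, 0, -0.06, -0.8, 0, 0, 0],
  [0.2, 0, -0.06, -2, 0, 0, 0],
  [0.2, 0, -0.06, -4, 0, 0, 0],
  [0.2, 0, -0.06, -5, 0, 0, 0],
])

```text
time: 48.45
position: [0.5561, -0.0295, 0.1479]
tool_rot: [0.622, 0.783, 0.001, 0.002]
ft_force: [0.7, -0.1, 0.2]
grip_width: 0.0348
```

Run:
```python
from h import *
plan((.48,.30,.20,103))
for n,b in (("scene",(140,260,200,350)),):
    p,d,i=cam(n); cv2.imwrite(f"pics/d6_{n}.png",cv2.resize(p[b[0]:b[1],b[2]:b[3],::-1],(750,600),interpolation=cv2.INTER_CUBIC))
```

```text
t 48.45 pos [ 0.5561 -0.0295  0.1479] yaw 103.02 w 0.0348 F [ 0.7 -0.1  0.2]
[13.52, 0.02, -2.11] [0.3, 0.1, 0.0] n>= 7
```

View pics/d6_scene.png

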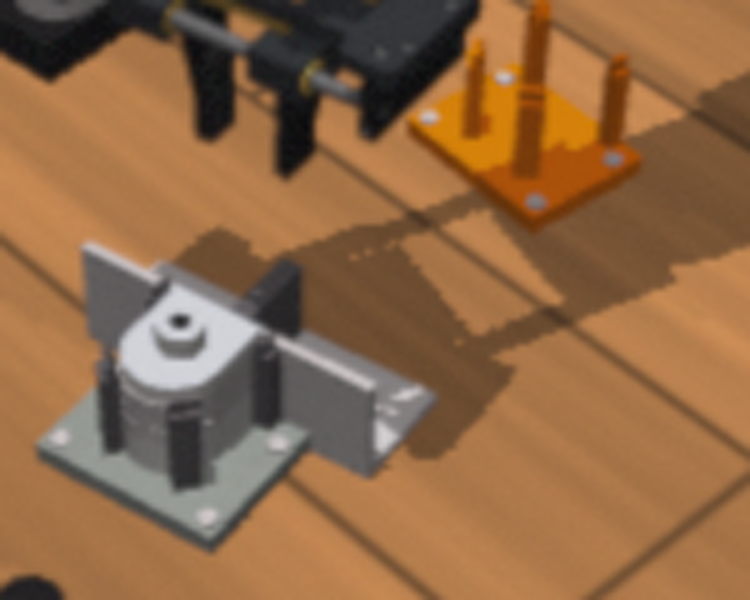

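Move clear so the top camera can check everything.

>>> carry_out([
  [0.2, 13.5, 0, -2.1, 0, 0, 0],
  [0.2, 13.5, 0, -2.1, 0, 0, 0],
  [0.2, 13.5, 0, -2.1, 0, 0, 0],
  [0.2, 13.5, 0, -2.1, 0, 0, 0],
  [0.2, 13.5, 0, -2.1, 0, 0, 0],
  [0.2, 13.5, 0, -2.1, 0, 0, 0],
  [0.2, 13.5, 0, -2.1, 0, 0, 0],
  [0.2, 13.5, 0, -2.1, 0, 0, 0],
])

```text
time: 49.3
position: [0.4772, 0.3047, 0.198]
tool_rot: [0.62, 0.785, 0.002, 0.0]
ft_force: [-0.0, -0.2, 0.0]
grip_width: 0.0347
```

Run:
```python
from edge import *
p,d,i=cam("top"); cv2.imwrite("pics/f_top.png",cv2.resize(p[:,:,::-1],(800,600),interpolation=cv2.INTER_CUBIC)); cv2.imwrite("pics/f_topc.png",cv2.resize(p[130:230,200:325,::-1],(750,600),interpolation=cv2.INTER_CUBIC))
p,d,i=cam("scene"); cv2.imwrite("pics/f_scene.png",cv2.resize(p[:,:,::-1],(800,600),interpolation=cv2.INTER_CUBIC))
for n in ("top","scene"):
    f,e=fit(n,(.5866,-.0218,np.radians(13)),half=46); print(n,f.round(4),np.degrees(f[2]),e)
```

```text
top [ 0.5854 -0.0205  0.2262] 12.957682189582327 885.7163267147729
scene [ 0.5877 -0.0188  0.2308] 13.226546640778082 416.11697468551506
```

View pics/f_topc.png

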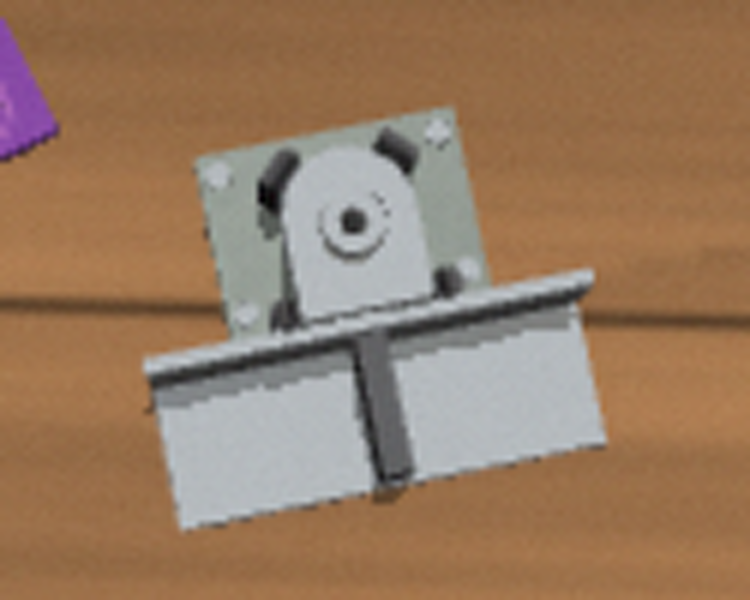

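View pics/f_top.png

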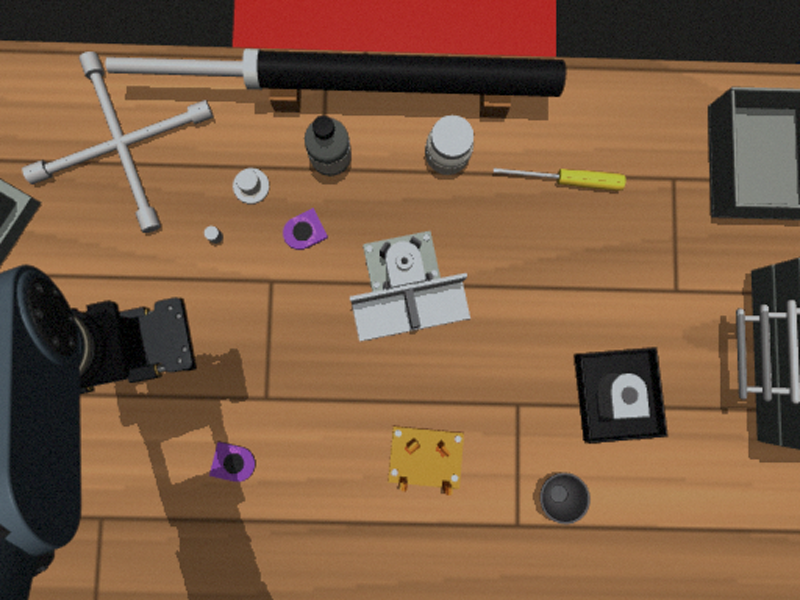

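View pics/f_scene.png

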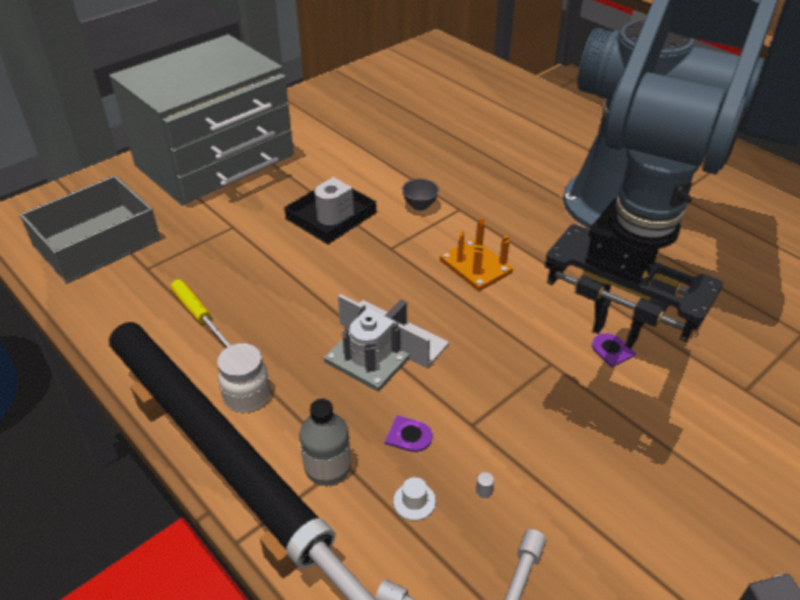

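>>> carry_out([
  [0.2, 0, 0, 0, 0, 0, 0],
  [0.2, 0, 0, 0, 0, 0, 0],
  [0.2, 0, 0, 0, 0, 0, 0],
  [0.2, 0, 0, 0, 0, 0, 0],
  [0.2, 0, 0, 0, 0, 0, 0],
  [0.2, 0, 0, 0, 0, 0, 0],
])

```text
time: 50.1
position: [0.4782, 0.2995, 0.1971]
tool_rot: [0.623, 0.783, -0.0, -0.0]
ft_force: [-0.1, -0.0, 0.3]
grip_width: 0.0346
```

Run:
```python
from edge import *
f,e=fit("top",(.5866,-.0218,np.radians(13)),half=46); print(f.round(4),np.degrees(f[2]),e)
print(hand_in())
```

```text
[ 0.5854 -0.0205  0.2267] 12.991714822217697 886.9862263083812
the job is handed in; nothing more can be done
None
```

I made up the valve pack in the order asked and handed it in at about 50 s. The setting block stands upright in the tray. The pocket holds the body, all four grey spacers and the disc, boss up. The straightedge stands on the bench against the fixture's front face.

- **Pack:** the last pictures from both cameras show it flat and square between the posts. The disc met the stack at the expected height.
- **Straightedge:** it was pressed against the front until contact (about 7 N) and then released. Its angle fits at 13.0° (top camera) and 13.2° (scene camera), against the fixture's 13°. The two cameras put its face 31.6 mm and 30.1 mm in front of the pocket centre, where 31 mm is right. They differ by 1.5 mm, which is within their calibration error. It is centred to within about 3 mm. Those outline fits had large residuals, because the fixture and pack overlap the straightedge in view.
- **Bystanders and look-alikes:** by eye in the top picture, none has moved. No part was seen to be knocked aside.
- **Vision misses:** the scene-camera fit for the disc failed twice, so I used the top-camera fit and a direct look before gripping it. The first fit of the setting block also failed and was redone.

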